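# Hang the grooming tools on the drying rack and switch it on

### The job

Put the washed grooming tools away to dry: first switch the drying rack off with its power lever, then, with it off, hang every comb, brush and rake by its wire loop on a peg of its own so that it hangs freely straight down, at most swaying a little. When all of them hang, switch the rack back on with the lever fully over, and leave the tub, dish, bottle and other containers where they stand.

Things in the scene. Friction and masses are not known exactly. Their poses are not given: they have to be found in the camera images.
- comb: Grooming comb, all steel, 180 mm long: handle with a T head 58 wide at the other end from the loop, teeth pointing away from the handle (x down to -86). Origin: underside of mid handle; x axis along the tool to its hanging loop, z up. Handle 95 x 20 x 14 mm thick (x -37 to 58). Steel wire loop at the end, flat with the tool: wire 7 thick, hole 26 wide, centre x 75, z 7. May be absent.
- pin_brush: Orange plastic pin brush, 178 mm long: square pad 50 x 50 (x -85 to -35) with pins standing 26 above the underside. Origin: underside of mid handle; x axis along the tool to its hanging loop, z up. Handle 95 x 20 x 14 mm thick (x -37 to 58). Steel wire loop at the end, flat with the tool: wire 7 thick, hole 26 wide, centre x 75, z 7. May be absent.
- blade_rake: White plastic rake, 165 mm long: T cross bar 58 wide, 18 thick, with a steel blade before it (x down to -72). Origin: underside of mid handle; x axis along the tool to its hanging loop, z up. Handle 95 x 20 x 14 mm thick (x -37 to 58). Steel wire loop at the end, flat with the tool: wire 7 thick, hole 26 wide, centre x 75, z 7. May be absent.
- slicker: Slicker brush with a wooden handle, 165 mm long: head 36 x 58, 20 thick (x -72 to -36). Origin: underside of mid handle; x axis along the tool to its hanging loop, z up. Handle 95 x 20 x 14 mm thick (x -37 to 58). Steel wire loop at the end, flat with the tool: wire 7 thick, hole 26 wide, centre x 75, z 7. May be absent.
- comb_eye (a point): Centre of the hole of the comb's hanging loop.
- pin_brush_eye (a point): Centre of the hole of the pin_brush's hanging loop.
- blade_rake_eye (a point): Centre of the hole of the blade_rake's hanging loop.
- slicker_eye (a point): Centre of the hole of the slicker's hanging loop.
- rack: Drying rack, fixed: an aluminium rail (30 x 370 x 30 mm, centre line 240 above the table) on two posts at its ends, with four steel pegs on the side facing the robot. Origin on the table under the middle of the rail's front; x to the back, y along the rail.
- peg1 (a point): Peg 1 of 4, counted from the robot's right, 80 mm apart. Steel rod 8 mm thick that leaves the rail level towards the robot for 50 mm, then turns up 30 mm (leaning 4 mm outwards) as an end stop. This point: axis of the level part, 20 mm behind the bend; axes as the rack's. Tools hang by the loop from the level part.
- peg2 (a point): Peg 2 of 4, counted from the robot's right, 80 mm apart. Steel rod 8 mm thick that leaves the rail level towards the robot for 50 mm, then turns up 30 mm (leaning 4 mm outwards) as an end stop. This point: axis of the level part, 20 mm behind the bend; axes as the rack's. Tools hang by the loop from the level part.
- peg3 (a point): Peg 3 of 4, counted from the robot's right, 80 mm apart. Steel rod 8 mm thick that leaves the rail level towards the robot for 50 mm, then turns up 30 mm (leaning 4 mm outwards) as an end stop. This point: axis of the level part, 20 mm behind the bend; axes as the rack's. Tools hang by the loop from the level part.
- peg4 (a point): Peg 4 of 4, counted from the robot's right, 80 mm apart. Steel rod 8 mm thick that leaves the rail level towards the robot for 50 mm, then turns up 30 mm (leaning 4 mm outwards) as an end stop. This point: axis of the level part, 20 mm behind the bend; axes as the rack's. Tools hang by the loop from the level part.
- power (a joint): Power lever of the rack: 0 = off, leaning to the -x side of its block (towards the robot); 1.0 rad = on, leaning to the +x side; stays where it is left.
- power_tip (a point): Centre of the white ball (26 mm across) at the end of the power lever, 90 mm from the hinge axis, which runs along y 22 mm above the table.
- power_base: Fixed grey block (70 x 50 x 25 mm) of the power lever, origin under its centre, below the hinge axis; the lever swings in its x-z plane.
- turntable: Round wooden turntable, locked, 320 mm across, top 25 mm above the table; some of the tools lie on it. Origin on the table at its centre.
- tub: Closed white tub, 52 across, on the turntable, 45 tall mm; a bystander. Origin at the centre of its underside.
- dish: Small glass dish, 72 across, 28 tall mm; a bystander. Origin at the centre of its underside.
- spray: White bottle, 60 across, 170 tall mm; a bystander. Origin at the centre of its underside.
- jar: Amber jar, 70 across, 80 tall mm; a bystander. Origin at the centre of its underside.
- bowl: Steel bowl, 120 across, 50 tall mm; a bystander. Origin at the centre of its underside.
- tin: Aluminium tin, 66 across, 60 tall mm; a bystander. Origin at the centre of its underside.

How it is judged (in metres and radians):
On the way, in this order (a step that is already met when the one before it is completed fails the run):
1. the power lever is switched off (value of joint power below 0.12 rad), for 0.2 s.
2. every tool hangs by its loop on its own peg, let go, with the lever off (value of joint power below 0.12 rad and (distance between comb_eye and peg1 below 0.03 m or distance between comb_eye and peg2 below 0.03 m or distance between comb_eye and peg3 below 0.03 m or distance between comb_eye and peg4 below 0.03 m) and angle between each of comb, pin_brush, blade_rake, slicker's own x axis and vertical below 0.6 rad and contact force between the fingers and comb below 0.5 N and (distance between pin_brush_eye and peg1 below 0.03 m or distance between pin_brush_eye and peg2 below 0.03 m or distance between pin_brush_eye and peg3 below 0.03 m or distance between pin_brush_eye and peg4 below 0.03 m) and contact force between the fingers and pin_brush below 0.5 N and (distance between blade_rake_eye and peg1 below 0.03 m or distance between blade_rake_eye and peg2 below 0.03 m or distance between blade_rake_eye and peg3 below 0.03 m or distance between blade_rake_eye and peg4 below 0.03 m) and contact force between the fingers and blade_rake below 0.5 N and (distance between slicker_eye and peg1 below 0.03 m or distance between slicker_eye and peg2 below 0.03 m or distance between slicker_eye and peg3 below 0.03 m or distance between slicker_eye and peg4 below 0.03 m) and contact force between the fingers and slicker below 0.5 N and distance between comb_eye and pin_brush_eye above 0.045 m and distance between each of comb_eye, pin_brush_eye and blade_rake_eye above 0.045 m and distance between each of comb_eye, pin_brush_eye, blade_rake_eye and slicker_eye above 0.045 m), for 0.2 s.
3. the power lever is switched on (value of joint power above 0.88 rad), for 0.2 s.
At the end, for the whole second after the job is handed in: every tool present hangs by its loop: the hole's centre within 30 mm of a peg's point, the tool within 0.45 rad of upright (loop up), loops more than 45 mm apart (one tool to a peg), slower than 0.35 m/s (a gentle sway is fine), and the power lever above 0.88 rad (on) (value of joint power above 0.88 rad and (distance between comb_eye and peg1 below 0.03 m or distance between comb_eye and peg2 below 0.03 m or distance between comb_eye and peg3 below 0.03 m or distance between comb_eye and peg4 below 0.03 m) and angle between each of comb, pin_brush, blade_rake, slicker's own x axis and vertical below 0.45 rad and linear speed of each of comb, pin_brush, blade_rake, slicker below 0.35 m/s and (distance between pin_brush_eye and peg1 below 0.03 m or distance between pin_brush_eye and peg2 below 0.03 m or distance between pin_brush_eye and peg3 below 0.03 m or distance between pin_brush_eye and peg4 below 0.03 m) and (distance between blade_rake_eye and peg1 below 0.03 m or distance between blade_rake_eye and peg2 below 0.03 m or distance between blade_rake_eye and peg3 below 0.03 m or distance between blade_rake_eye and peg4 below 0.03 m) and (distance between slicker_eye and peg1 below 0.03 m or distance between slicker_eye and peg2 below 0.03 m or distance between slicker_eye and peg3 below 0.03 m or distance between slicker_eye and peg4 below 0.03 m) and distance between comb_eye and pin_brush_eye above 0.045 m and distance between each of comb_eye, pin_brush_eye and blade_rake_eye above 0.045 m and distance between each of comb_eye, pin_brush_eye, blade_rake_eye and slicker_eye above 0.045 m); the robot touches nothing.
It fails at once if a tool is held at a peg while the lever is on (value of joint power above 0.5 rad and (((distance between comb_eye and peg1 below 0.03 m or distance between comb_eye and peg2 below 0.03 m or distance between comb_eye and peg3 below 0.03 m or distance between comb_eye and peg4 below 0.03 m) and contact force between the fingers and comb above 0.5 N) or ((distance between pin_brush_eye and peg1 below 0.03 m or distance between pin_brush_eye and peg2 below 0.03 m or distance between pin_brush_eye and peg3 below 0.03 m or distance between pin_brush_eye and peg4 below 0.03 m) and contact force between the fingers and pin_brush above 0.5 N) or ((distance between blade_rake_eye and peg1 below 0.03 m or distance between blade_rake_eye and peg2 below 0.03 m or distance between blade_rake_eye and peg3 below 0.03 m or distance between blade_rake_eye and peg4 below 0.03 m) and contact force between the fingers and blade_rake above 0.5 N) or ((distance between slicker_eye and peg1 below 0.03 m or distance between slicker_eye and peg2 below 0.03 m or distance between slicker_eye and peg3 below 0.03 m or distance between slicker_eye and peg4 below 0.03 m) and contact force between the fingers and slicker above 0.5 N))).
It fails at once if a container is pushed more than 60 mm or tipped over (distance of any of tub, dish, spray, jar, bowl, tin from where it was at the start of the episode above 0.06 m or angle between any of tub, dish, spray, jar, bowl, tin's own z axis and vertical above 0.5 rad).
Of comb, pin_brush, blade_rake, slicker only 3 to 4 are there at a start; the rules pass over those that are not, and their reading is None.
At some moment in a run one of comb, pin_brush, blade_rake, slicker may be knocked a few centimetres aside while the robot is not near it.
It also fails if it takes over 210 s, if anything falls off the work surface, if the arm or the gripper's body presses on something with over 40 N, if the wrist force passes 120 N, or if a joint passes its speed limit or range.

### The arm

A 6-joint arm with a two-finger parallel gripper is mounted at the origin on the work surface. World frame = base frame: x ahead of the robot, y to its left, z up, the work surface at z = 0. Lengths are in mm, angles in rad, forces in N, time in s.
With the tool pointing down it reaches from about 275 to 975 mm from the base axis. Payload 8.4 kg.
Tool frame: the origin (TCP) lies midway between the tips of the shut fingers; the grasp point (between the pads) lies 19 mm behind it (grasp_offset is the y of the grasp point in the tool frame, in mm); y points along the fingers, z is the direction in which the jaws open and shut, and the axes are right-handed (so a half turn about y gives the same grasp; the last joint's range is limited). The gripper opens to 92 mm and grips with 3 to 60 N. Pads are 20 mm wide; open, the fingers measure 128 mm over their backs; the gripper's body (75 mm by 189 mm) begins 69 mm behind the grasp point.
Start: joints at [1.287, 0.353, 1.633, -0, 1.155, -0.002], TCP at [173.802, 600.351, 214.583] pointing down, gripper open.
Joint ranges: [-2.63, 2.63], [-0.92, 2.1], [0.06, 2.66], [-1.3, 4.44], [0, 2.69], [-3.02, 3.02]. Speed limits (rad/s): [2.22, 2.22, 2.79, 3.14, 3.14, 3.14].

### API

Orientations are given as [roll, pitch, yaw] about the fixed x, y, z axes, in that order (R = Rz(yaw) Ry(pitch) Rx(roll)).
In Python, from rig import * gives the robot as it stands. The module is installed in compiled form; this text tells all that it offers.
- The arm moves only by the shell command python3 -m creep 'ROWS' [FORCE]. ROWS is text: rows parted by semicolons, each of 7 numbers parted by spaces: the turn, a rotation vector about the world's x, y, z in degrees, then the shift along the world's x, y, z in mm, then the finger opening in mm, from 0 to 91.9. A call has 1 to 20 rows; each row shifts and turns the pose as measured when the row begins; what a row does not reach is not made up. A row lasts 1/10 s, in which the tool goes at most 50 mm and 8.59 degrees, less where a joint would pass 70% of its speed; a pose out of reach is approached as far as the arm can. A call with a gripper value outside its range is refused whole. The fingers move at their own pace and stop on an object; FORCE is the grip in N (left out, the last holds). Time passes only in rows, so rows that do not move let the fingers close. It gives the time, the measured TCP pose, the force and the opening at its end, in the units of the state.
- observe(): the state, without advancing time (a new reading comes with each control period).
- camera(name): name is "scene" or "side" or "wrist"; returns (picture, depth): 384x512x3 uint8, blue, green, red; 384x512 float32, mm along the optical axis (not along the pixel's ray), 0 where there is no reading.
- get_calibration(name): a dict with "intrinsics" (3x3 intrinsics, pixels), "rvec" (rotation vector, rad) and "tvec" (3), from world to camera coordinates, as OpenCV has them; the wrist camera has in their place "tool_from_camera" (4x4, takes a point from camera to tool coordinates, whose origin is the TCP and whose axes are the tool frame's). Camera axes: x right, y down, z forward; pixel columns grow to the right and rows downward; lengths in mm; the calibration is good to about 2 mm. A picture is of the moment at which its call begins: read the wrist's pose just before it. get_calibration takes no time and is no camera call.
- close_job(): hands the job in, once; it reports no verdict.
The state is a dict: "clock": time; "joint_positions": joint angles; "joint_velocities": joint speeds; "joint_efforts": joint torques, N m; "ee_pos": TCP position; "tool_rot": TCP orientation; "wrist_force": force on the tool from outside, world axes, zero at the start; "ft_torque": the same for the moment, N m; "width": opening from 0.0 (shut) to 1.0 (fully open).
Only numpy, scipy, OpenCV 4.12 (cv2) and the standard library are available. Lean on these libraries where they do the work, as an engineer would, in place of code of your own. Each camera call takes 0.05 s, during which the arm holds its last target.

## Working session

There is one attempt and no reset: what is moved stays moved. The work goes in short steps, Python scripts to look and compute and a shell command to move; the robot and the scene stay as the last step left them, time stands still between calls to the robot, and variables do not carry over. Pictures are saved under pics/ and viewed, and the job is handed in when it is done.

```bash
mkdir -p pics; cat > h.py <<'E'
from rig import *
import numpy as np, cv2
from scipy.spatial.transform import Rotation as R
def cal(n,ee=None):
    c=get_calibration(n); K=np.array(c["intrinsics"],float)
    if n!="wrist":
        Rm=cv2.Rodrigues(np.array(c["rvec"],float))[0]; t=np.array(c["tvec"],float).ravel()
        return K,Rm.T,-Rm.T@t   # cam->world
    T=np.array(c["tool_from_camera"],float); s=ee or observe()
    Rt=R.from_euler('xyz',s["tool_rot"]).as_matrix(); p=np.array(s["ee_pos"])
    return K,Rt@T[:3,:3],Rt@T[:3,3]+p
def ray(c,u,v):
    K,Rw,o=c; d=Rw@np.array([(u-K[0,2])/K[0,0],(v-K[1,2])/K[1,1],1.0]); return o,d
def onz(c,u,v,z):
    o,d=ray(c,u,v); return o+d*(z-o[2])/d[2]
def pt(c,u,v,depth):
    o,d=ray(c,u,v); return o+d*depth
def proj(c,p):
    K,Rw,o=c; q=Rw.T@(np.array(p)-o); q=K@q; return q[:2]/q[2]
def cloud(c,D):
    K,Rw,o=c; v,u=np.mgrid[:D.shape[0],:D.shape[1]]
    d=np.stack([(u-K[0,2])/K[0,0],(v-K[1,2])/K[1,1],np.ones_like(u)],-1)*D[...,None]
    return d@Rw.T+o
E
python3 - <<'E'
from h import *
s=observe();print(s)
for n in ["scene","side","wrist"]:
    c=cal(n,s if n=="wrist" else None);im,D=camera(n);np.savez(f"pics/{n}0.npz",im=im,D=D,K=c[0],R=c[1],o=c[2])
    cv2.imwrite(f"pics/{n}0.png",cv2.resize(im,None,fx=1.5,fy=1.5));print(n,c[2],c[1][:,2])
E
```

```text
{'clock': 0.0, 'joint_positions': array([ 1.28658452e+00,  3.53650108e-01,  1.63411111e+00, -7.05558761e-07,
        1.15520096e+00, -2.40459586e-03]), 'joint_velocities': array([-1.39782977e-03, -1.40580390e-03,  4.11260636e-05,  6.36203627e-04,
       -1.50251746e-03,  7.94109812e-04]), 'joint_efforts': array([-7.77028836e-04, -5.93819261e+01, -3.34227669e+01,  6.96566538e-02,
        2.32423714e-02, -9.43600782e-06]), 'ee_pos': array([173.6742851 , 599.87936715, 213.87232426]), 'tool_rot': array([-1.57216585e+00,  2.64803950e-06, -2.81806930e-01]), 'wrist_force': array([ 0.26025172, -0.17211176, -0.61192971]), 'ft_torque': array([-0.01374646, -0.02039077,  0.01015227]), 'width': 0.9992533579968218}
scene [1054.66123586 -908.16720441 1084.44755114] [-0.344039    0.65119438 -0.67644885]
side [ -73.35308449 -671.34033927  832.62104298] [ 0.56691115  0.58204789 -0.58295112]
wrist [105.0594151  619.44703694 383.79028743] [ 0.24820762 -0.07399346 -0.96587677]
```

View pics/scene0.png

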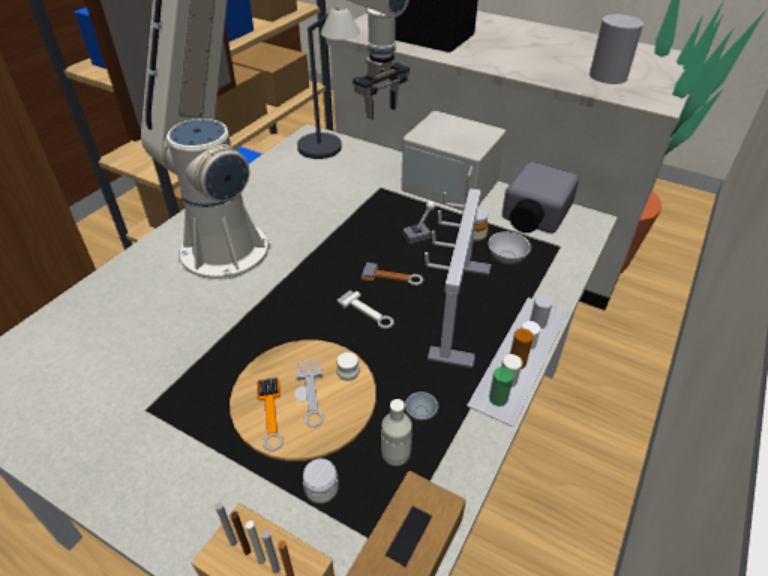

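View pics/side0.png

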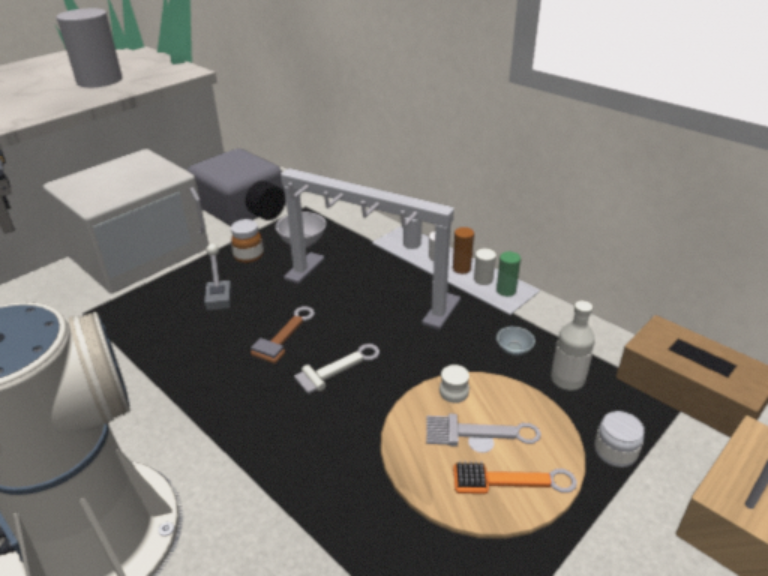

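View pics/wrist0.png

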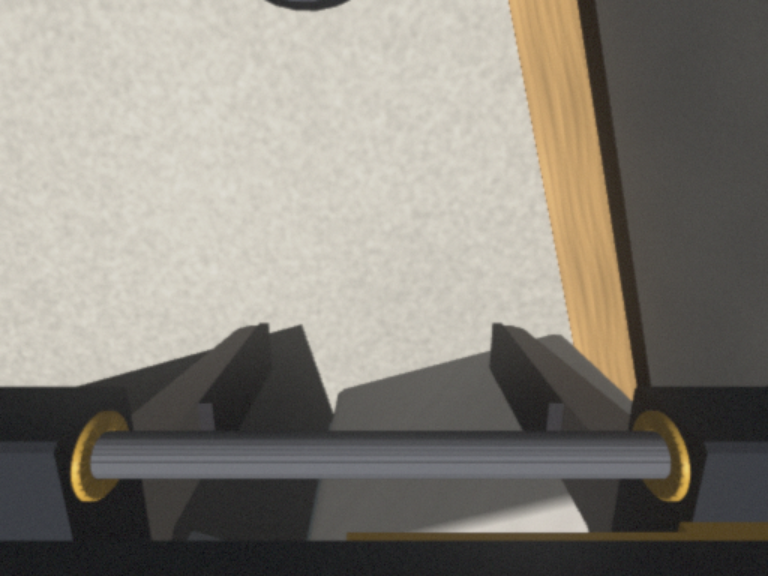

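```bash
python3 - <<'E'
from h import *
for n in ["scene","side"]:
    f=np.load(f"pics/{n}0.npz");im=f["im"];D=f["D"];c=(f["K"],f["R"],f["o"])
    P=cloud(c,D);ok=(D>0)
    reg=ok&(P[...,0]>200)&(P[...,0]<900)&(abs(P[...,1])<450)
    m=reg&(P[...,2]>247)&(P[...,2]<262);q=P[m]
    print(n,"rail top",len(q),q.mean(0),np.percentile(q,[1,99],0).round(0).tolist())
    m=(reg&(P[...,2]>6)&(P[...,2]<400)&(P[...,0]>150)).astype(np.uint8)
    nn,l,st,ce=cv2.connectedComponentsWithStats(m)
    for i in range(1,nn):
        if st[i,4]>60:
            q=P[l==i];col=im[l==i].mean(0)
            print(st[i].tolist(),q.mean(0).round(),np.percentile(q,[2,98],0).round().tolist(),col.round())
    cv2.imwrite(f"pics/{n}_a.png",cv2.resize(im[60:330,120:380] if n=="scene" else im[100:360,100:460],None,fx=2.2 if n=="side" else 2.2,fy=2.2,interpolation=cv2.INTER_CUBIC))
E
```

```text
scene rail top 623 [679.47488201  94.84314847 255.49686965] [[583.0, -62.0, 248.0], [737.0, 288.0, 261.0]]
[268, 126, 59, 121, 2001] [658. 121. 141.] [[434.0, -63.0, 7.0], [777.0, 426.0, 260.0]] [133. 129. 129.]
[325, 154, 29, 22, 448] [714. 393.  32.] [[664.0, 323.0, 8.0], [770.0, 435.0, 54.0]] [136. 132. 133.]
[241, 175, 42, 15, 238] [461. 130.  15.] [[401.0, 90.0, 6.0], [551.0, 172.0, 24.0]] [ 82.  96. 122.]
[224, 192, 38, 27, 260] [468.  -9.  13.] [[398.0, -39.0, 6.0], [560.0, 29.0, 20.0]] [168. 172. 173.]
[311, 197, 56, 81, 1358] [871.   0.  50.] [[830.0, -146.0, 6.0], [899.0, 205.0, 108.0]] [133. 144. 141.]
[152, 226, 99, 82, 5802] [ 515. -322.   29.] [[364.0, -444.0, 21.0], [653.0, -180.0, 68.0]] [108. 159. 196.]
[253, 260, 39, 50, 1004] [ 752. -304.   72.] [[717.0, -360.0, 7.0], [778.0, -185.0, 172.0]] [126. 130. 127.]
[263, 314, 39, 32, 670] [ 855. -421.   81.] [[811.0, -449.0, 77.0], [898.0, -392.0, 85.0]] [ 75. 120. 157.]
side rail top 897 [674.4487667  100.91971341 253.94635681] [[583.0, -60.0, 247.0], [734.0, 285.0, 259.0]]
[185, 112, 168, 107, 5528] [748.  83. 117.] [[6
[... 310 characters left out ...]
[[719.0, -361.0, 11.0], [759.0, -308.0, 171.0]] [129. 135. 136.]
[168, 204, 42, 37, 431] [451. 127.  15.] [[395.0, 90.0, 7.0], [552.0, 171.0, 22.0]] [ 94. 102. 124.]
[411, 214, 42, 47, 1006] [ 832. -421.   62.] [[808.0, -449.0, 9.0], [895.0, -393.0, 83.0]] [ 74. 101. 125.]
[332, 217, 25, 19, 340] [ 756. -212.   19.] [[716.0, -248.0, 7.0], [781.0, -183.0, 30.0]] [131. 127. 120.]
[197, 229, 56, 33, 490] [464.  -9.  13.] [[403.0, -38.0, 7.0], [561.0, 26.0, 19.0]] [176. 180. 182.]
[254, 243, 136, 116, 11178] [ 492. -322.   28.] [[358.0, -444.0, 22.0], [647.0, -177.0, 63.0]] [125. 163. 195.]
[397, 274, 15, 25, 83] [ 650. -446.   47.] [[635.0, -450.0, 13.0], [679.0, -440.0, 62.0]] [151. 149. 150.]
```

View pics/scene_a.png

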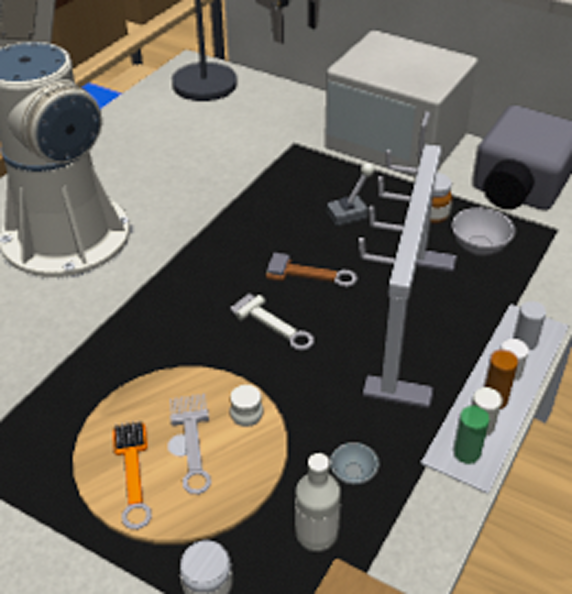

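View pics/side_a.png

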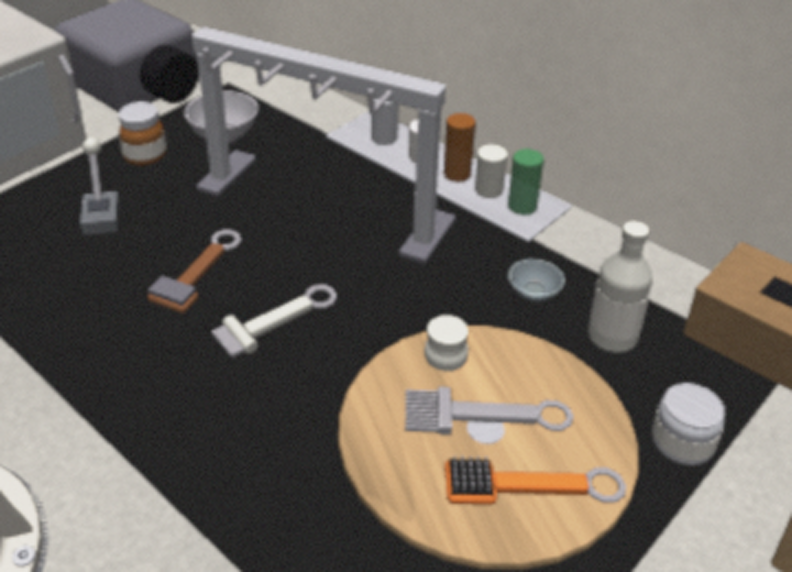

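```bash
python3 - <<'E'
from h import *
def load(n):
    f=np.load(f"pics/{n}0.npz");return f["im"],f["D"],(f["K"],f["R"],f["o"])
for n in ["scene","side"]:
    im,D,c=load(n);P=cloud(c,D)
    m=(D>0)&(P[...,2]>249)&(P[...,2]<262)&(abs(P[...,0]-675)<60)&(P[...,1]>-90)&(P[...,1]<310)
    l_=cv2.connectedComponentsWithStats(m.astype(np.uint8));k=1+l_[2][1:,4].argmax();m=l_[1]==k
    q=P[m]
    a=np.polyfit(q[:,1],q[:,0],1);print(n,len(q),"x=",a,"range y",q[:,1].min(),q[:,1].max(), "yaw",np.arctan(-a[0]))
    # in image: minAreaRect endpoints on z=255
    r=cv2.fitLine(np.argwhere(m)[:,::-1].astype(np.float32),cv2.DIST_HUBER,0,.01,.01).ravel()
    uv=np.argwhere(m)[:,::-1];t=(uv-r[2:])@r[:2]
    for tt in (t.min(),t.max()): print(onz(c,*(r[2:]+tt*r[:2]),255).round(1))
    # lever
    m=(D>0)&(abs(P[...,1]-333)<60)&(abs(P[...,0]-450)<80)&(P[...,2]>4)&(P[...,2]<140)
    q=P[m];
    for z0,z1 in ((4,20),(22,30),(30,60),(60,85),(85,130)):
        w=q[(q[:,2]>z0)&(q[:,2]<z1)];print(z0,len(w),w.mean(0).round(1) if len(w) else '',np.percentile(w,[3,97],0).round().tolist() if len(w) else '')
    # images zoom
    z=im[80:190,260:330] if n=="scene" else im[100:160,185:310]
    cv2.imwrite(f"pics/{n}_b.png",cv2.resize(z,None,fx=5,fy=5,interpolation=cv2.INTER_CUBIC))
E
```

```text
scene 567 x= [-2.83318932e-01  7.10353885e+02] range y -65.72714826615697 292.1989473631471 yaw 0.2760836880386016
[729.7 -69.4 255. ]
[626.6 295.4 255. ]
4 131 [450.9 322.5   8.3] [[377.0, 277.0, 4.0], [522.0, 389.0, 18.0]]
22 74 [448.9 328.6  25.9] [[414.0, 299.0, 22.0], [479.0, 368.0, 30.0]]
30 41 [447.4 333.2  38.4] [[429.0, 310.0, 31.0], [461.0, 350.0, 55.0]]
60 13 [461.  351.2  70.4] [[454.0, 344.0, 62.0], [466.0, 358.0, 79.0]]
85 36 [471.1 362.4 104.4] [[462.0, 353.0, 86.0], [482.0, 372.0, 118.0]]
side 768 x= [-2.84249313e-01  7.07520680e+02] range y -63.334285076050946 294.0575798932998 yaw 0.276944727135425
[622.4 292.4 255. ]
[725.9 -64.6 255. ]
4 102 [436.4 311.3  10.2] [[378.0, 278.0, 4.0], [504.0, 371.0, 19.0]]
22 159 [444.1 327.2  25.3] [[413.0, 297.0, 22.0], [479.0, 364.0, 29.0]]
30 64 [449.6 335.9  38.8] [[434.0, 322.0, 30.0], [461.0, 348.0, 57.0]]
60 28 [462.3 351.6  71.4] [[456.0, 345.0, 61.0], [469.0, 359.0, 83.0]]
85 65 [469.5 361.3 103.8] [[461.0, 353.0, 85.0], [480.0, 375.0, 115.0]]
```

View pics/scene_b.png

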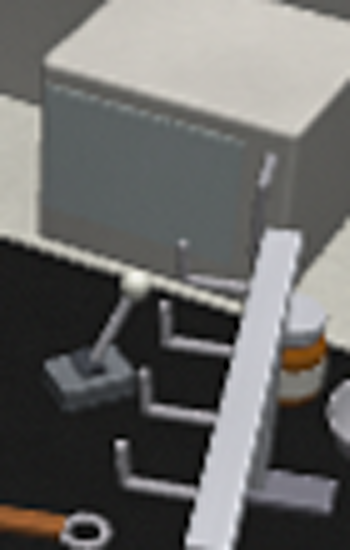

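View pics/side_b.png

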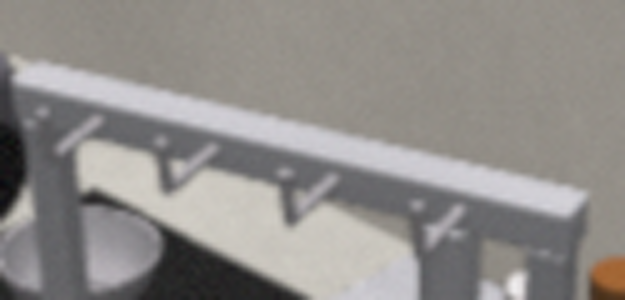

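```bash
python3 - <<'E'
from h import *
def load(n):
    f=np.load(f"pics/{n}0.npz");return f["im"],f["D"],(f["K"],f["R"],f["o"])
A,B=load("scene"),load("side")
ey={"slicker":((346,278),(227,239),7),"rake":((301,340),(321,296),7),"comb":((197,482),(555,416),32),"pin":((137,515),(606,485),32)}
for k,(a,b,z) in ey.items():
    print(k,onz(A[2],a[0]/2.2+120,a[1]/2.2+60,z).round(1),onz(B[2],b[0]/2.2+100,b[1]/2.2+100,z).round(1))
# principal axis of tools from clouds (height)
for nm,z0,box in (("slicker",7,(390,565,80,185)),("rake",7,(390,570,-50,40))):
  for X in (A,B):
    P=cloud(X[2],X[1]);m=(X[1]>0)&(P[...,2]>z0)&(P[...,0]>box[0])&(P[...,0]<box[1])&(P[...,1]>box[2])&(P[...,1]<box[3])
    q=P[m][:,:2];u,s,v=np.linalg.svd(q-q.mean(0));print(nm,q.mean(0).round(1),np.degrees(np.arctan2(v[0,1],v[0,0])).round(1))
# pegs
ro=np.array([661.6,109.4,0]);y=.2765;ex=np.array([np.cos(y),np.sin(y),0]);eyv=np.array([-np.sin(y),np.cos(y),0]);ez=np.array([0,0,1])
for X,n in ((A,"scene"),(B,"side")):
    im=cv2.resize(X[0],None,fx=4,fy=4,interpolation=cv2.INTER_CUBIC)
    for i,yy in enumerate((-120,-40,40,120)):
        pts=[ro+ex*a+eyv*yy+ez*z for a,z in ((0,240),(-50,240),(-54,270))]
        pp=[tuple(int(round(w*4+1.5)) for w in proj(X[2],p)) for p in pts]
        cv2.polylines(im,[np.array(pp)],False,(0,255,0),1)
    z=im[320:760,1040:1320] if n=="scene" else im[400:640,740:1240]
    cv2.imwrite(f"pics/{n}_c.png",z)
print([ (ro+ex*-30+eyv*yy).round(1).tolist() for yy in (-120,-40,40,120)])
E
```

```text
slicker [540.  158.3   7. ] [539.1 155.9   7. ]
rake [546.8 -21.6   7. ] [546.8 -23.8   7. ]
comb [ 569.4 -361.    32. ] [ 567.6 -363.4   32. ]
pin [ 528.3 -446.7   32. ] [ 527.9 -449.8   32. ]
slicker [460.  129.2] 18.8
slicker [451.2 127.1] -162.2
rake [468.6  -9.2] -10.3
rake [463.2  -9. ] 169.7
[[665.5, -14.2, 0.0], [643.7, 62.7, 0.0], [621.8, 139.7, 0.0], [600.0, 216.7, 0.0]]
```

View pics/scene_c.png

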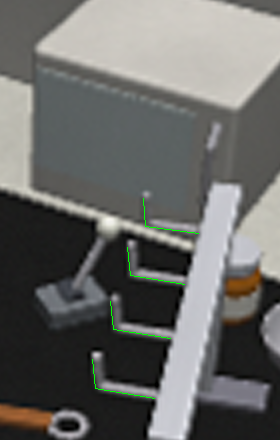

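View pics/side_c.png

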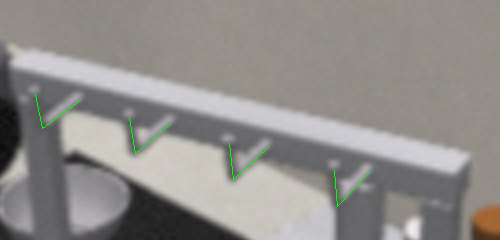

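```bash
python3 - <<'E'
from h import *
def load(n):
    f=np.load(f"pics/{n}0.npz");return f["im"],f["D"],(f["K"],f["R"],f["o"])
A,B=load("scene"),load("side")
def tri(r1,r2):
    (o1,d1),(o2,d2)=r1,r2;s=np.linalg.lstsq(np.c_[d1,-d2],o2-o1,rcond=None)[0];p,q=o1+d1*s[0],o2+d2*s[1];return (p+q)/2,np.linalg.norm(p-q)
print(tri(ray(A[2],287.4,136.6),ray(B[2],141.8,165.9)))
for X in (A,B):
    P=cloud(X[2],X[1]);m=(X[1]>0)&(abs(P[...,1]-333)<60)&(abs(P[...,0]-446)<60)&(P[...,2]>22)&(P[...,2]<27.5)
    r=cv2.minAreaRect(P[m][:,:2].astype(np.float32));print(r)
E
```

```text
(array([474.37101315, 369.01257094, 102.62418692]), np.float64(2.019203102600975))
((446.83746337890625, 333.4613037109375), (69.55740356445312, 52.45881652832031), 50.807247161865234)
((447.678466796875, 332.8815612792969), (77.99200439453125, 48.497623443603516), 50.15114212036133)
```

```bash
python3 - <<'E'
from h import *
f=np.load("pics/side0.npz");D=f["D"];P=cloud((f["K"],f["R"],f["o"]),D)
for p in ((90,125),(40,130),(90,160),(120,140),(75,180),(130,130)): print(p,P[p[1],p[0]].round())
f=np.load("pics/scene0.npz");D=f["D"];P=cloud((f["K"],f["R"],f["o"]),D)
for p in ((305,83),(275,88),(330,88),(300,120),(275,110),(213,90)): print(p,P[p[1],p[0]].round())
E
```

```text
(90, 125) [423. 561. 199.]
(40, 130) [298. 653. 197.]
(90, 160) [376. 518. 105.]
(120, 140) [492. 515. 132.]
(75, 180) [310. 515.  61.]
(130, 130) [529. 503. 160.]
(305, 83) [404. 686. 197.]
(275, 88) [303. 569. 197.]
(330, 88) [527. 698. 200.]
(300, 120) [463. 521. 101.]
(275, 110) [333. 519. 114.]
(213, 90) [-92. 615.  54.]
```

```bash
python3 -m creep '0 0 0 10 -45 15 40; 0 0 0 10 -45 15 40; 0 0 0 10 -45 15 40; 0 0 0 10 -45 15 40; 0 0 -3.7 43 -9 0 40; 0 0 -3.7 43 -9 0 40; 0 0 -3.7 43 -9 0 40; 0 0 -3.7 43 -9 0 40; 0 0 -3.7 43 -9 0 40; 0 0 -3.7 43 -9 0 40; 0 0 0 0 0 0 40; 0 0 0 0 0 0 40'; python3 -c "
from rig import *
s=observe();print(s['joint_positions'],s['ee_pos'],s['tool_rot'])"
```

```text
clock: 1.35
ee_pos: [479.9, 353.2, 273.0]
tool_rot: [-1.574, 0.0, -0.682]
wrist_force: [-0.9, -0.1, -0.2]
width: 0.434
[ 6.32316712e-01  2.59970589e-01  1.62988182e+00 -7.56977106e-04
  1.25495286e+00 -2.55926798e-01] [479.93967341 353.17587626 273.01948481] [-1.57408634e+00  1.17905019e-04 -6.82316724e-01]
```

```bash
python3 -m creep '0 0 0 -6 13 -25 40; 0 0 0 0 0 -40 40; 0 0 0 0 0 -40 40; 0 0 0 0 0 -10 40;0 0 0 0 0 0 40'; python3 - <<'E'
from h import *
s=observe();print(s['joint_positions'],s['ee_pos'])
c=cal("wrist",s);im,D=camera("wrist");cv2.imwrite("pics/w1.png",im)
print(proj(c,[474,366.5,101]), proj(c,s['ee_pos']))
E
```

```text
clock: 1.85
ee_pos: [469.3, 368.3, 156.9]
tool_rot: [-1.572, 0.0, -0.677]
wrist_force: [0.2, 0.8, 0.3]
width: 0.436
[ 6.62740443e-01  3.70015945e-01  1.74848172e+00  2.22983776e-04
  1.02417457e+00 -2.31645663e-01] [469.33016438 368.30438222 156.9163133 ]
[255.31284726 206.71789883] [253.36107066 228.08321747]
```

View pics/w1.png

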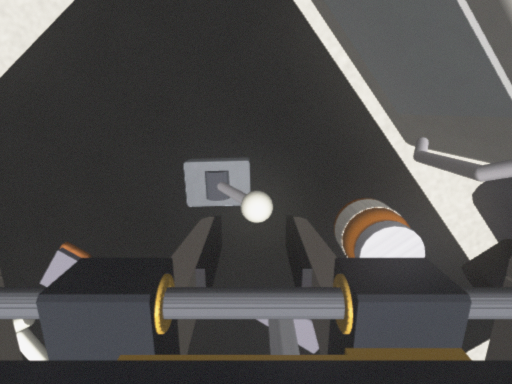

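```bash
python3 -m creep '0 0 0 5 -2 -25 40; 0 0 0 0 0 -30 40; 0 0 0 0 0 -12 40;0 0 0 0 0 0 40; 0 0 0 -12 -15 0 40; 0 0 0 -12 -15 0 40; 0 0 0 -12 -15 0 40; 0 0 0 -12 -15 0 40; 0 0 0 -8 -10 0 40; 0 0 0 -4 -5 0 40; 0 0 0 0 0 0 40'; python3 - <<'E'
from h import *
s=observe();print(s['joint_positions'],s['ee_pos'])
for n in("scene","side"):
    c=cal(n);im,D=camera(n);x,y=proj(c,[445,333,70]).astype(int);z=im[y-45:y+45,x-60:x+60];cv2.imwrite(f"pics/{n}1.png",cv2.resize(z,None,fx=5,fy=5))
E
```

```text
clock: 3.0
ee_pos: [424.0, 300.2, 111.4]
tool_rot: [-1.538, -0.008, -0.674]
wrist_force: [0.4, 0.5, 0.4]
width: 0.433
[ 0.61187832  0.30317829  1.97473256  0.00253407  0.8299171  -0.28716282] [424.01995863 300.19602335 111.40536384]
```

View pics/scene1.png

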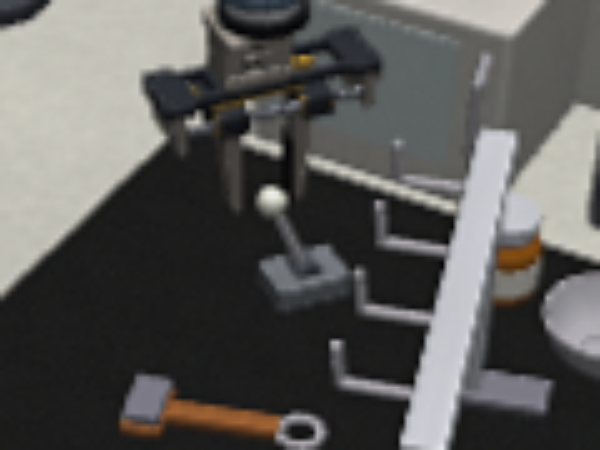

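View pics/side1.png

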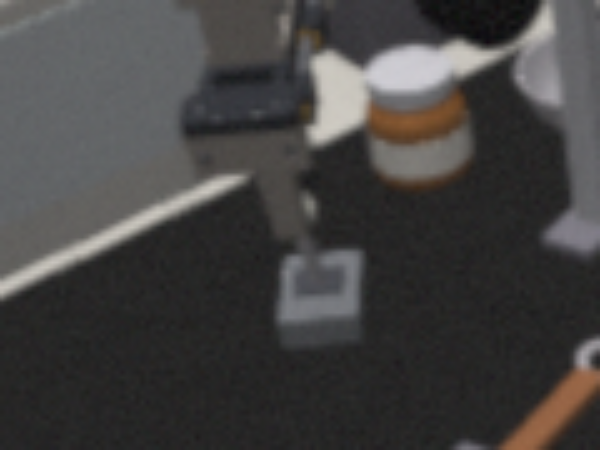

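```bash
cat > lev.py <<'E'
from h import *
def lever(c,u,v):
    o,d=ray(c,u,v);ux=np.array([np.cos(.89),np.sin(.89),0]);n=np.cross(ux,[0,0,1]);b=np.array([447,333,22.])
    p=o+d*(n@(b-o))/(n@d);r=p-b;return p,np.linalg.norm(r),np.arctan2(r@ux,r[2])+.5
E
python3 - <<'E'
from lev import *
c=cal("scene");x,y=proj(c,[445,333,70]).astype(int);print(lever(c,x-60+270/5,y-45+202/5)); print(lever(c,287.4,136.6))
E
```

```text
(array([426.57593573, 307.7844613 , 104.04019284]), np.float64(88.22448092304874), np.float64(0.12335218987780766))
(array([475.15693084, 367.76253159, 104.85470377]), np.float64(94.16022670742338), np.float64(0.995074877681652))
```

```bash
python3 -m creep '-1.5 1.2 0 0 0 -16 40; 0 0 0 -7 -9 0 40; 0 0 0 -5 -6 0 40; 0 0 0 -3 -3 0 40; 0 0 0 0 0 0 40; 0 0 0 0 0 0 40'; python3 - <<'E'
from h import *
s=observe();print(s['joint_positions'],s['ee_pos'])
for n in("scene",):
    c=cal(n);im,D=camera(n);x,y=proj(c,[445,333,70]).astype(int);z=im[y-45:y+45,x-60:x+60];cv2.imwrite(f"pics/{n}2.png",cv2.resize(z,None,fx=5,fy=5))
E
```

```text
clock: 3.7
ee_pos: [420.8, 293.8, 98.3]
tool_rot: [-1.54, -0.012, -0.674]
wrist_force: [0.4, 0.7, -0.8]
width: 0.434
[ 0.60853485  0.3148368   1.9965178  -0.00371793  0.79698248 -0.28596522] [420.7940954  293.84752976  98.29553963]
```

View pics/scene2.png

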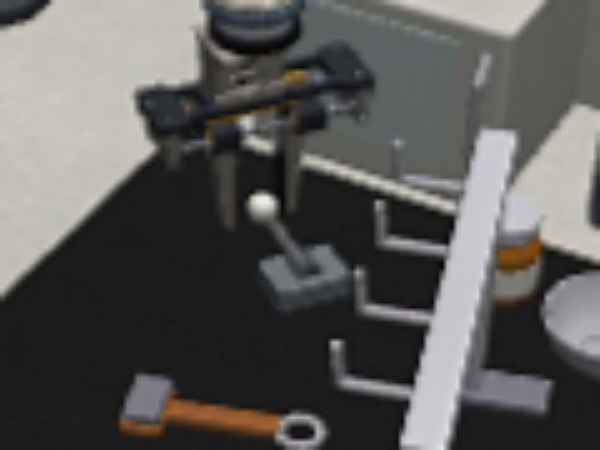

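```bash
python3 -m creep '0 0 0 -5 -6 0 40; 0 0 0 -4 -4 0 40; 0 0 0 0 0 0 40'; python3 - <<'E'
from lev import *
s=observe();print(s['joint_positions'],s['ee_pos'])
c=cal("scene");x,y=proj(c,[445,333,70]).astype(int);print(lever(c,x-60+263/5,y-45+207/5))
im,D=camera("scene");hsv=im[y-45:y+45,x-60:x+60];cv2.imwrite("pics/scene3.png",cv2.resize(hsv,None,fx=5,fy=5))
E
```

```text
clock: 4.05
ee_pos: [421.6, 292.9, 101.7]
tool_rot: [-1.511, -0.016, -0.676]
wrist_force: [-0.7, -0.6, -0.6]
width: 0.433
[ 0.60327305  0.29647425  2.01564689  0.00204774  0.7674253  -0.29319864] [421.58253193 292.89239538 101.67723721]
(array([422.54778299, 302.81130611, 100.40170697]), np.float64(87.49911891488529), np.float64(0.039946017487149044))
```

View pics/scene3.png

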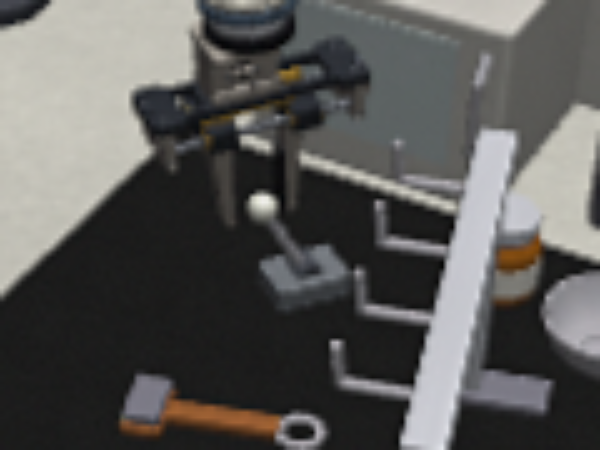

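```bash
cat > kin.py <<'E'
import numpy as np
from scipy.optimize import least_squares
d=np.array([(.35365,1.63411,1.1552,624.5,213.87),(.25997,1.62988,1.25495,595.88,273.02),(.370016,1.748482,1.024175,596.6,156.92),(.303178,1.974733,.829917,519.53,111.41),(.296474,2.015647,.767425,513.36,101.68)])
def f(p,q2,q3,q5):
    L1,L2,L3,H=p[:4]
    a=q2;b=q2+q3;c=b+q5
    return L1*np.sin(a)+L2*np.sin(b)+L3*np.sin(c), H+L1*np.cos(a)+L2*np.cos(b)+L3*np.cos(c)
def res(p): r,z=f(p,*d[:,:3].T);return np.r_[r-d[:,3],z-d[:,4],(p-np.array([430,430,330,300]))*1e-3]
s=least_squares(res,[430,430,330,300])
if __name__=="__main__":
    print(s.x,res(s.x).round(2))
E
python3 kin.py
```

```text
[537.21295505 476.76169919  35.79052503 -58.43068433] [-2.58 -5.2   4.66  4.52 -2.55  2.79  2.38  1.45 -2.62 -4.    0.11  0.05
 -0.29 -0.36]
```

```bash
python3 - <<'E'
from kin import *
def g(p):
    r,z=f(p,*d[:,:3].T);r=r+p[4];b=d[:,0]+d[:,1];r+=p[5]*np.cos(b);z=z-p[5]*np.sin(b);return np.r_[r-d[:,3],z-d[:,4],(p-np.array([430,430,330,300,0,0]))*1e-4]
s=least_squares(g,[430,430,330,300,0,0],x_scale=100);print(s.x.round(1),g(s.x)[:10].round(2))
E
```

```text
[568.1 494.3 359.5 294.1   0.   58.5] [ 0.01 -0.   -0.01  0.01 -0.    0.   -0.   -0.   -0.    0.  ]
```

```bash
cat > ik.py <<'E'
import numpy as np
L1,L2,L3,H,E=568.1,494.3,359.5,294.1,58.5
def ik(r,z,dec):  # TCP r,z; declination deg
    d=np.radians(dec);wr=r-L3*np.cos(d);wz=z+L3*np.sin(d)-H
    L=np.hypot(L2,E);off=np.arctan2(E,L2)  # forearm vec at angle b: L2(sin,cos)+E(cos,-sin) => angle b+off
    D=np.hypot(wr,wz);ca=(D*D-L1**2-L**2)/(2*L1*L)
    if abs(ca)>1: return None
    k=np.arccos(ca);q3=k-off
    q2=np.arctan2(wr,wz)-np.arctan2(L*np.sin(k),L1+L*np.cos(k))
    return q2,q3,np.pi/2+d-q2-q3
E
python3 - <<'E'
from ik import *
for rg,zg in ((600,160),(560,160),(600,200)):
  for dec in (30,40,45,50,60,75,90,110,120):
    d=np.radians(dec);r=rg+19*np.cos(d);z=zg-19*np.sin(d);print(rg,zg,dec,np.round(ik(r,z,dec),2))
E
```

```text
600 160 30 [ 0.39  2.45 -0.75]
600 160 40 [ 0.27  2.37 -0.37]
600 160 45 [ 0.24  2.32 -0.2 ]
600 160 50 [ 0.22  2.26 -0.04]
600 160 60 [0.22 2.14 0.25]
600 160 75 [0.28 1.95 0.64]
600 160 90 [0.39 1.75 0.99]
600 160 110 [0.58 1.49 1.42]
600 160 120 [0.68 1.37 1.62]
560 160 30 [ 0.37  2.53 -0.81]
560 160 40 [ 0.23  2.45 -0.41]
560 160 45 [ 0.19  2.39 -0.23]
560 160 50 [ 0.17  2.34 -0.07]
560 160 60 [0.16 2.22 0.23]
560 160 75 [0.23 2.03 0.62]
560 160 90 [0.34 1.84 0.96]
560 160 110 [0.52 1.59 1.38]
560 160 120 [0.63 1.47 1.57]
600 200 30 [ 0.26  2.44 -0.61]
600 200 40 [ 0.17  2.34 -0.25]
600 200 45 [ 0.15  2.29 -0.08]
600 200 50 [0.14 2.23 0.07]
600 200 60 [0.15 2.11 0.35]
600 200 75 [0.23 1.92 0.73]
600 200 90 [0.35 1.72 1.07]
600 200 110 [0.54 1.46 1.49]
600 200 120 [0.65 1.34 1.68]
```

```bash
python3 - <<'E'
from h import *
A=cal("scene");B=cal("side")
for k,a,b,e in (("comb",(189,425),(452,411),(568.5,-362)),("pin",(130,457),(497,482),(528,-448))):
    p=onz(A,a[0]/2.2+120,a[1]/2.2+60,39);q=onz(B,b[0]/2.2+100,b[1]/2.2+100,39);m=(p+q)/2
    print(k,p.round(),q.round(),np.degrees(np.arctan2(e[1]-m[1],e[0]-m[0])))
    # 
for p in ((246,402),): print("tub top",onz(A,p[0]/2.2+120,p[1]/2.2+60,70).round())
E
```

```text
comb [ 503. -287.   39.] [ 491. -282.   39.] -47.438705805625105
pin [ 463. -378.   39.] [ 450. -371.   39.] -45.8152614279141
tub top [ 569. -227.   70.]
```

```bash
python3 -m creep '0 0 0 0 0 40 40; 0 0 0 0 0 45 40; 0 0 0 0 0 45 40; 0 0 0 0 0 45 40; 0 0 0 0 -40 10 40; 0 0 0 0 -48 0 40; 0 0 0 0 -48 0 40; 0 0 0 0 -48 0 40; 0 0 0 0 -48 0 40; 0 0 0 5 -48 0 40; 0 0 0 5 -48 0 40; 0 0 0 5 -48 0 40; 0 0 0 5 -48 0 40; 0 0 -2 10 -48 0 40; 0 0 -2 10 -48 0 40; 0 0 -2 10 -48 0 40; 0 0 -2 10 -40 0 40; 0 0 0 10 -20 0 40; 0 0 0 0 0 0 40; 0 0 0 0 0 0 40'; python3 - <<'E'
from h import *
s=observe();print(s['joint_positions'],s['ee_pos'],s['tool_rot'])
c=cal("wrist",s);im,D=camera("wrist");cv2.imwrite("pics/w2.png",im);np.savez("pics/w2.npz",im=im,D=D,K=c[0],R=c[1],o=c[2])
E
```

```text
clock: 6.1
ee_pos: [465.5, -362.4, 288.2]
tool_rot: [-1.532, 0.003, -0.819]
wrist_force: [-0.4, -0.0, 0.2]
width: 0.433
[-0.68770644  0.23576299  1.62867708  0.04059824  1.2752577  -1.45152088] [ 465.45190343 -362.36236655  288.19105307] [-1.53201453  0.00296952 -0.81871343]
```

View pics/w2.png

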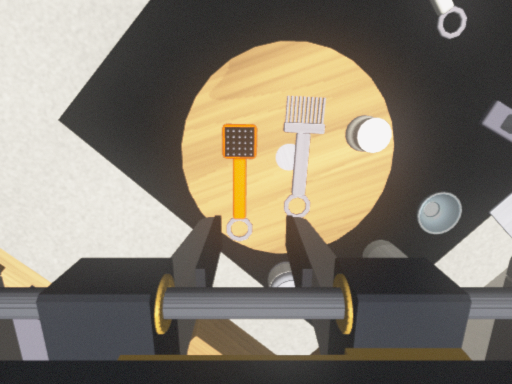

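```bash
python3 - <<'E'
from h import *
f=np.load("pics/w2.npz");c=(f["K"],f["R"],f["o"])
for k,e,n in (("pin",(239,228),(239.5,163)),("comb",(296.3,205),(303,137))):
    E=onz(c,*e,32);N=onz(c,*n,39);d=E-N;d[2]=0;d/=np.linalg.norm(d)
    print(k,E.round(1),np.degrees(np.arctan2(d[1],d[0])).round(1),"mid",(E-75*d).round(1), "grasp x=-5",(E-80*d).round(1))
E
python3 -c "
from ik import *
import numpy as np
for r,z in ((590,40),(610,40),(600,300)):
  for dec in (90,130): print(r,z,dec,np.round(ik(r,z,dec),2))"
```

```text
pin [ 529.  -448.3   32. ] -48.0 mid [ 478.9 -392.5   32. ] grasp x=-5 [ 475.5 -388.8   32. ]
comb [ 568.7 -361.    32. ] -49.3 mid [ 519.8 -304.2   32. ] grasp x=-5 [ 516.5 -300.4   32. ]
590 40 90 [0.51 1.84 0.79]
590 40 130 [0.91 1.27 1.67]
610 40 90 [0.54 1.79 0.81]
610 40 130 [0.93 1.21 1.7 ]
600 300 90 [0.25 1.59 1.31]
600 300 130 [0.68 1.09 2.06]
```

```bash
python3 -m creep '-1.5 1.6 -1 0 -8 0 40; 5.2 4.7 0 1 -9 0 40; 5.2 4.7 0 0 0 -20 40; 5.2 4.7 0 0 0 -30 40; 5.2 4.7 0 0 0 -40 40; 5.2 4.7 0 0 0 -40 40; 0 0 0 0 0 -40 40; 0 0 0 0 0 -10 40; 0 0 0 0 0 0 40'; python3 - <<'E'
from h import *
s=observe();print(s['joint_positions'],s['ee_pos'],s['tool_rot']);M=R.from_euler('xyz',s['tool_rot']).as_matrix();print(M.round(3))
c=cal("wrist",s);im,D=camera("wrist");cv2.imwrite("pics/w3.png",im)
e=[529,-448.3,32];print(proj(c,e))
E
```

```text
clock: 7.05
ee_pos: [463.7, -365.7, 110.1]
tool_rot: [-1.568, 0.637, -0.823]
wrist_force: [0.1, 0.0, 0.6]
width: 0.438
[-0.71204115  0.78674094  1.3034893   0.06912103  1.68488483 -1.47342514] [ 463.72073435 -365.67278972  110.1030746 ] [-1.56812968  0.63698832 -0.82318034]
[[ 0.547 -0.402  0.734]
 [-0.59   0.438  0.679]
 [-0.595 -0.804  0.002]]
[241.92859188 391.41061712]
```

View pics/w3.png

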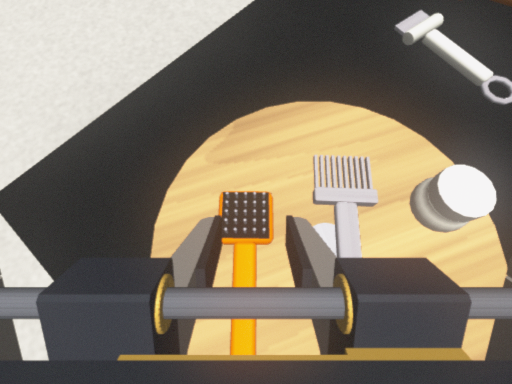

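```bash
python3 -m creep '0 0 0 3 -13 -10 40; 0 0 0 0 0 -35 40; 0 0 0 0 0 -20 40; 0 0 0 0 0 -6 40; 0 0 0 0 0 0 40'; python3 - <<'E'
from h import *
s=observe();print(s['ee_pos'],s['tool_rot'],s['wrist_force'])
E
```

```text
clock: 7.6
ee_pos: [471.7, -384.2, 48.8]
tool_rot: [-1.566, 0.617, -0.821]
wrist_force: [-0.4, 0.8, 0.6]
width: 0.434
[ 471.68233578 -384.2172244    48.79611951] [-1.56615099  0.61731596 -0.82064351] [-0.38749599  0.75429115  0.55677557]
```

```bash
python3 -m creep '0 0 0 -4 4 -8 40; 0 0 0 -2 2 -5 40; 0 0 0 0 0 -4 40; 0 0 0 0 0 0 40'; python3 - <<'E'
from h import *
s=observe();print(s['ee_pos'],s['tool_rot'],s['wrist_force'])
c=cal("side");im,D=camera("side");x,y=proj(c,s["ee_pos"]).astype(int);cv2.imwrite("pics/s4.png",cv2.resize(im[y-70:y+50,x-80:x+80],None,fx=4,fy=4))
E
```

```text
clock: 8.0
ee_pos: [466.2, -378.8, 33.7]
tool_rot: [-1.566, 0.613, -0.82]
wrist_force: [-0.4, -0.5, -0.4]
width: 0.435
[ 466.20993339 -378.83313934   33.69257252] [-1.56566868  0.61336995 -0.82042956] [-0.38854859 -0.52527247 -0.35951199]
```

View pics/s4.png

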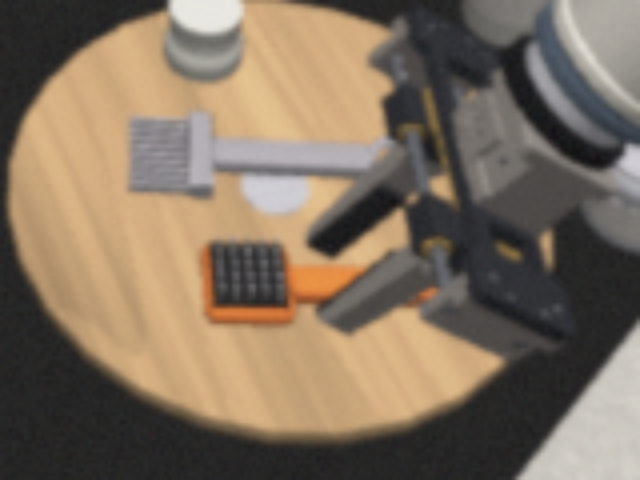

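```bash
python3 -m creep '0 0 0 0 0 -2 40; 0 0 0 0 0 0 0; 0 0 0 0 0 0 0; 0 0 0 0 0 0 0; 0 0 0 0 0 0 0; 0 0 0 0 0 0 0; 0 0 0 0 0 10 0; 0 0 0 0 0 30 0; 0 0 0 0 0 30 0; 0 0 0 0 0 0 0' 50; python3 - <<'E'
from h import *
s=observe();print(s['ee_pos'],s['tool_rot'],s['wrist_force'],s['width']*92)
c=cal("side");im,D=camera("side");x,y=proj(c,s["ee_pos"]).astype(int);cv2.imwrite("pics/s5.png",cv2.resize(im[y-70:y+50,x-80:x+80],None,fx=4,fy=4))
E
```

```text
clock: 9.05
ee_pos: [466.3, -378.8, 105.3]
tool_rot: [-1.566, 0.614, -0.82]
wrist_force: [0.0, -0.0, -0.6]
width: 0.21
[ 466.28744723 -378.82777651  105.32813431] [-1.5657506   0.61388816 -0.82037429] [ 0.04573002 -0.02653923 -0.58490952] 19.297359196791373
```

View pics/s5.png

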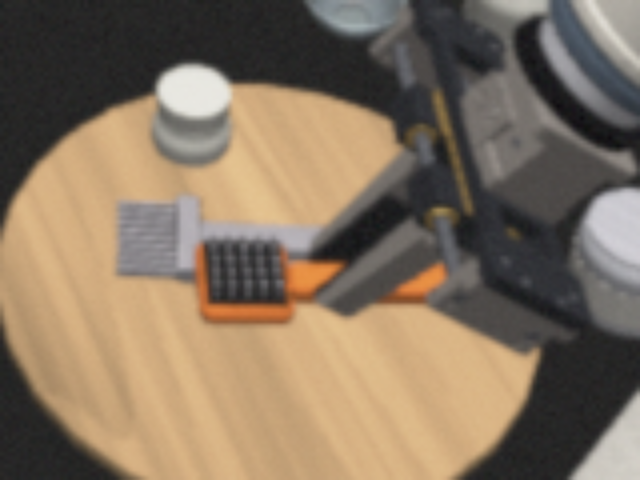

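```bash
cat > plan.py <<'E'
from h import *
ro=np.array([661.6,109.4,0]);Y=.2765;ex=np.array([np.cos(Y),np.sin(Y),0]);eyv=np.array([-np.sin(Y),np.cos(Y),0]);ez=np.array([0,0,1.])
def loc(peg,x,z,dy=0): return ro+ex*x+eyv*(-120+80*(peg-1)+dy)+ez*z
def plan(vt,peg,x,z,p,yaw,dy=0):
    s=observe();R0=R.from_euler('xyz',s['tool_rot']);R1=R.from_euler('xyz',[-np.pi/2,np.radians(p),yaw])
    E=loc(peg,x,z,dy);T=E-R1.apply(vt);rv=np.degrees((R1*R0.inv()).as_rotvec())
    print("eye now",(R0.apply(vt)+s['ee_pos']).round(1),"target eye",E.round(1),"TCP",T.round(1),"| rotvec",rv.round(1),"|%.1f"%np.linalg.norm(rv),"shift",(T-s['ee_pos']).round(1))
E
python3 - <<'E'
from plan import *
s=observe();R0=R.from_euler('xyz',s['tool_rot']);l=np.array([np.cos(np.radians(-48)),np.sin(np.radians(-48)),0])
E=np.array([529,-448.3,32]);T=np.array([466.2,-378.8,32.5]);vt=R0.inv().apply(E-T);print(vt.round(1))
np.save("vt.npy",vt)
plan(vt,1,-54,310,0,.25)
E
```

```text
[ 76.8 -53.7  -1.2]
eye now [ 528.5 -447.9  103. ] target eye [642.4 -20.8 310. ] TCP [567.7 -38.6 256.3] | rotvec [-10.7 -35.4  59.4] |70.0 shift [102.  339.7 152.8]
```

```bash
python3 -m creep '0 0 0 0 5 45 0; 0 0 0 0 10 45 0; -1.1 -3.5 5.9 0 25 45 0; -1.1 -3.5 5.9 4 40 15 0; -1.1 -3.5 5.9 5 40 0 0; -1.1 -3.5 5.9 5 40 0 0; -1.1 -3.5 5.9 5 40 0 0; -1.1 -3.5 5.9 5 40 0 0; -1.1 -3.5 5.9 5 40 0 0; -1.1 -3.5 5.9 5 30 0 0; -1.1 -3.5 5.9 5 30 0 0; -1.1 -3.5 5.9 5 10 0 0; 0 0 0 0 0 0 0; 0 0 0 0 0 0 0'; python3 - <<'E'
from plan import *
s=observe();print(s['joint_positions']);plan(np.load("vt.npy"),1,-54,310,0,.25)
c=cal("wrist",s);im,D=camera("wrist");cv2.imwrite("pics/w5.png",im);print(proj(c,loc(1,-54,270)),proj(c,loc(1,-50,240)))
print(proj(c,R.from_euler('xyz',s['tool_rot']).apply(np.load("vt.npy"))+s['ee_pos']))
E
```

```text
clock: 10.5
ee_pos: [503.0, -14.0, 244.7]
tool_rot: [-1.583, -0.004, 0.28]
wrist_force: [-0.4, -0.4, -1.3]
width: 0.21
[-0.02370135  0.12702658  1.86024921 -0.01104216  1.14647827 -1.86973322]
eye now [576.7   6.6 298.7] target eye [642.4 -20.8 310. ] TCP [567.7 -38.6 256.3] | rotvec [ 0.6  0.4 -1.7] |1.9 shift [ 64.8 -24.6  11.6]
[186.61989874 429.54903736] [196.04872075 391.92044152]
[253.26640832 408.86512947]
```

View pics/w5.png

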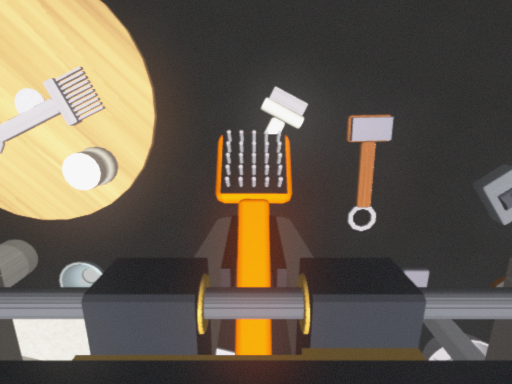

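```bash
python3 -m creep '0 0 0 5 -20 12 0; 0 0 0 25 -10 4 0; 0 0 0 25 0 0 0; 0 0 0 10 0 0 0;0 0 0 0 0 0 0; 0 0 0 0 0 0 0'; cat > look.py <<'E'
from plan import *
import sys
def look(peg,tag,vt):
    s=observe();print(s['joint_positions'].round(2));e=R.from_euler('xyz',s['tool_rot']).apply(vt)+s['ee_pos'];Z=[]
    for n in("scene","side"):
        c=cal(n);im,D=camera(n);x,y=proj(c,loc(peg,-50,245)).astype(int)
        z=cv2.resize(im[max(0,y-40):y+40,x-40:x+40],None,fx=5,fy=5,interpolation=cv2.INTER_CUBIC)
        off=np.array([x-40,max(0,y-40)])
        print(n,"eye px",((proj(c,e)-off)*5).round(),"tip px",((proj(c,loc(peg,-54,270))-off)*5).round(), "off",off)
        Z.append(z[:400,:400])
    cv2.imwrite(f"pics/{tag}.png",np.hstack(Z))
E
python3 - <<'E'
from look import *
vt=np.load("vt.npy");plan(vt,1,-54,300,0,.25);look(1,"l1",vt)
E
```

```text
clock: 11.15
ee_pos: [568.4, -51.6, 257.8]
tool_rot: [-1.578, 0.007, 0.262]
wrist_force: [0.3, 0.4, -0.7]
width: 0.21
eye now [643.2 -32.4 311. ] target eye [642.4 -20.8 300. ] TCP [567.7 -38.6 246.3] | rotvec [ 0.5 -0.3 -0.7] |0.9 shift [ -0.7  13.  -11.5]
[-0.09  0.23  1.7  -0.01  1.21 -1.92]
scene eye px [194. 133.] tip px [198. 172.] off [243 135]
side eye px [219. 103.] tip px [201. 166.] off [228 109]
```

View pics/l1.png

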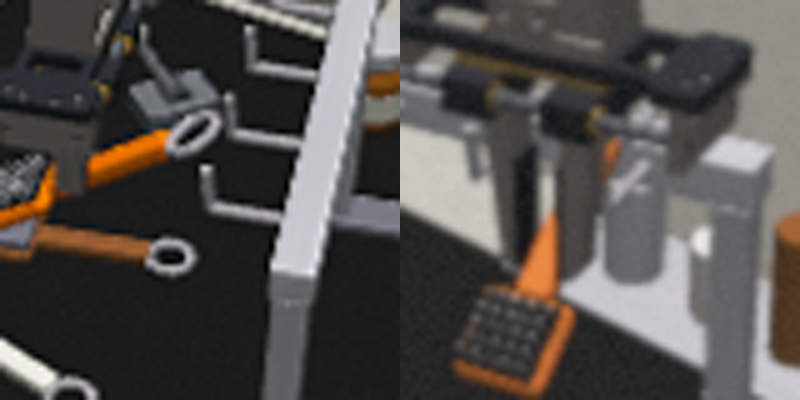

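```bash
python3 - <<'E'
from plan import *
Z=[]
for n in("scene","side"):
    f=np.load(f"pics/{n}0.npz");im=f["im"];c=(f["K"],f["R"],f["o"])
    for p in (1,4):
        x,y=proj(c,loc(p,-45,255)).astype(int);M=np.float32([[14,0,-14*(x-14)],[0,14,-14*(y-14)]])
        z=cv2.warpAffine(im,M,(392,280),flags=cv2.INTER_CUBIC);print(n,p,x-14,y-14,[((proj(c,loc(p,a,h))-(x-14,y-14))*14).round().tolist() for a,h in((-54,270),(-50,240),(0,240))]);Z.append(z)
cv2.imwrite("pics/pz.png",np.vstack([np.hstack(Z[:2]),np.hstack(Z[2:])]))
E
```

```text
scene 1 271 159 [[162.0, 146.0], [173.0, 246.0], [381.0, 281.0]]
scene 4 283 118 [[173.0, 157.0], [179.0, 252.0], [364.0, 280.0]]
side 1 255 131 [[185.0, 156.0], [194.0, 282.0], [307.0, 164.0]]
side 4 181 112 [[172.0, 155.0], [197.0, 276.0], [331.0, 175.0]]
```

View pics/pz.png

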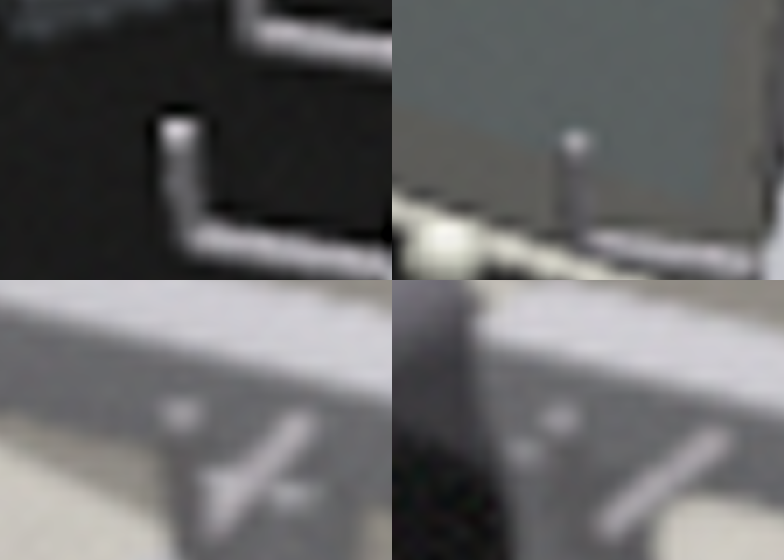

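```bash
python3 - <<'E'
from plan import *
A=cal("scene");B=cal("side")
def tri(r1,r2):
    (o1,d1),(o2,d2)=r1,r2;s=np.linalg.lstsq(np.c_[d1,-d2],o2-o1,rcond=None)[0];p,q=o1+d1*s[0],o2+d2*s[1];return (p+q)/2,np.linalg.norm(p-q)
def L(p): d=p-ro; return np.array([d@ex,d@eyv,p[2]]).round(1)
for nm,a,oa,b,ob in (("1tip",(178,134),(271,159),(181,136),(255,131)),("1bend",(190,238),(271,159),(205,258),(255,131)),("4tip",(183,144),(283,118),(168,140),(181,112)),("4bend",(185,240),(283,118),(210,256),(181,112))):
    p,g=tri(ray(A,a[0]/14+oa[0],a[1]/14+oa[1]),ray(B,b[0]/14+ob[0],b[1]/14+ob[1]));print(nm,p.round(1),L(p),round(g,1))
E
```

```text
1tip [644.7 -17.5 272.1] [ -50.9 -117.4  272.1] 0.3
1bend [650.2 -18.9 243.5] [ -46.  -120.3  243.5] 0.3
4tip [578.2 213.1 272.3] [-51.9 122.5 272.3] 0.7
4bend [582.8 209.2 245.3] [-48.6 117.5 245.3] 1.1
```

```bash
sed -i 's/ro=np.array(\[661.6,109.4,0\])/ro=np.array([664.0,110.1,1.])/' plan.py; python3 -m creep '0 0 0 1 10 -6 0; 0 0 0 0 3 -8 0; 0 0 0 0 0 0 0; 0 0 0 0 0 0 0'; python3 - <<'E'
from look import *
vt=np.load("vt.npy");plan(vt,1,-53,262,0,.25);look(1,"l2",vt)
E
```

```text
clock: 11.65
ee_pos: [567.1, -36.2, 242.8]
tool_rot: [-1.577, 0.007, 0.263]
wrist_force: [-0.5, 0.0, -0.7]
width: 0.208
eye now [641.9 -16.9 295.9] target eye [645.8 -19.8 263. ] TCP [571.1 -37.6 209.3] | rotvec [ 0.5 -0.3 -0.8] |1.0 shift [  4.   -1.4 -33.5]
[-0.06  0.24  1.72 -0.01  1.18 -1.89]
scene eye px [197. 138.] tip px [197. 172.] off [244 135]
side eye px [190. 125.] tip px [198. 167.] off [229 108]
```

View pics/l2.png

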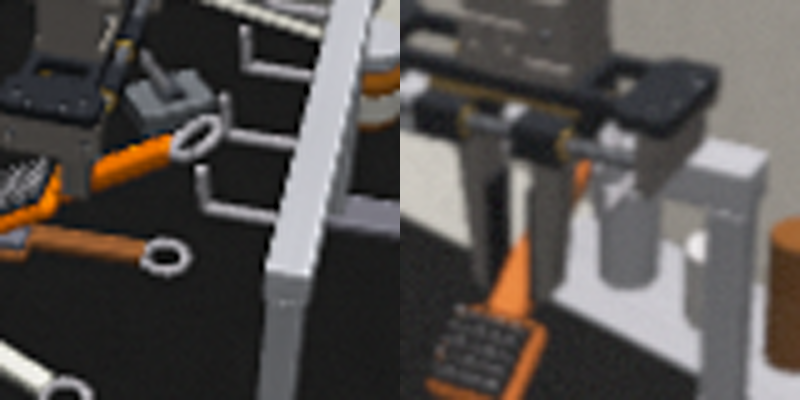

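```bash
python3 -m creep '0 0 0 4 -2 -10 0; 0 0 0 0 0 -15 0; 0 0 0 0 0 -10 0; 0 0 0 0 0 0 0; 0 0 0 0 0 0 0'; python3 - <<'E'
from look import *
vt=np.load("vt.npy");plan(vt,1,-50,241,0,.25);look(1,"l3",vt)
E
```

```text
clock: 12.25
ee_pos: [572.5, -39.3, 206.0]
tool_rot: [-1.578, 0.006, 0.263]
wrist_force: [-0.0, -0.1, -0.7]
width: 0.211
eye now [647.1 -20.1 259.2] target eye [648.7 -19.  242. ] TCP [574.  -36.8 188.3] | rotvec [ 0.5 -0.2 -0.7] |0.9 shift [  1.5   2.5 -17.6]
[-0.07  0.28  1.75 -0.01  1.11 -1.89]
scene eye px [199. 187.] tip px [197. 172.] off [244 135]
side eye px [201. 184.] tip px [198. 167.] off [229 108]
```

View pics/l3.png

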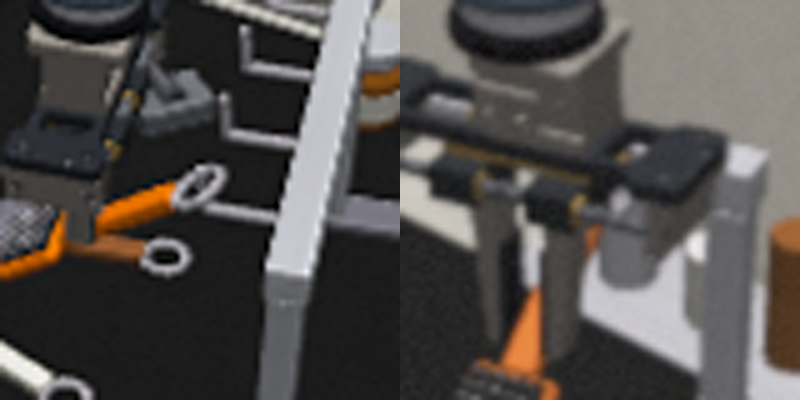

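```bash
python3 -m creep '0 0 0 1 2 -8 0; 0 0 0 0 0 -10 0; 0 0 0 0 0 0 0; 0 0 0 0 0 0 0'; python3 - <<'E'
from look import *
vt=np.load("vt.npy");plan(vt,1,-48,240,-14,.25);plan(vt,1,-42,240,-28,.25);plan(vt,1,-30,236,-28,.25);look(1,"l4",vt)
E
```

```text
clock: 12.75
ee_pos: [574.3, -37.1, 187.7]
tool_rot: [-1.579, 0.004, 0.263]
wrist_force: [0.7, -0.4, -0.9]
width: 0.208
eye now [648.8 -17.8 241.1] target eye [650.6 -18.4 241. ] TCP [590.7 -32.5 170.4] | rotvec [  4.1 -13.6  -0.7] |14.2 shift [ 16.4   4.6 -17.3]
eye now [648.8 -17.8 241.1] target eye [656.4 -16.8 241. ] TCP [614.8 -26.2 157.6] | rotvec [  7.6 -27.2  -0.6] |28.2 shift [ 40.5  10.9 -30.1]
eye now [648.8 -17.8 241.1] target eye [667.9 -13.5 237. ] TCP [626.3 -22.9 153.6] | rotvec [  7.6 -27.2  -0.6] |28.2 shift [ 52.   14.2 -34.1]
[-0.06  0.3   1.77 -0.01  1.07 -1.89]
scene eye px [202. 206.] tip px [197. 172.] off [244 135]
side eye px [200. 211.] tip px [198. 167.] off [229 108]
```

View pics/l4.png

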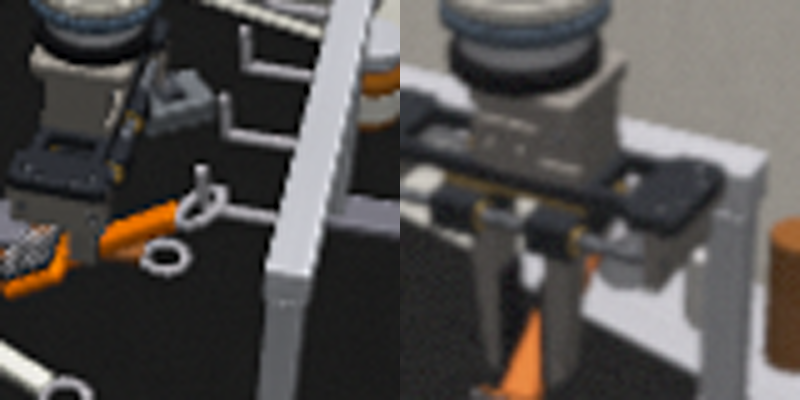

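```bash
python3 -m creep '1.3 -4.6 0 5 1 -6 0; 1.3 -4.6 0 5 2 -6 0; 1.3 -4.6 0 6 2 -5 0; 0 0 0 0 0 0 0'; python3 - <<'E'
from look import *
vt=np.load("vt.npy");plan(vt,1,-44,239,-28,.25);plan(vt,1,-30,235,-28,.25)
E
```

```text
clock: 13.25
ee_pos: [591.9, -31.9, 171.6]
tool_rot: [-1.577, -0.256, 0.263]
wrist_force: [-0.9, 0.2, -0.9]
width: 0.21
eye now [650.7 -17.  242.9] target eye [654.4 -17.4 240. ] TCP [612.9 -26.7 156.6] | rotvec [  3.7 -12.8  -0.6] |13.3 shift [ 21.    5.2 -15. ]
eye now [650.7 -17.  242.9] target eye [667.9 -13.5 236. ] TCP [626.3 -22.9 152.6] | rotvec [  3.7 -12.8  -0.6] |13.3 shift [ 34.4   9.  -19. ]
```

```bash
python3 -m creep '1.3 -4.4 0 7 2 -5 0; 1.3 -4.4 0 7 2 -5 0; 1.2 -4.3 0 7 2 -5 0; 0 0 0 5 1 -1 0; 0 0 0 5 1 -1 0; 0 0 0 4 1 -1 0; 0 0 0 0 0 0 0; 0 0 0 0 0 0 0'; python3 - <<'E'
from look import *
vt=np.load("vt.npy");plan(vt,1,-30,235,-28,.25);look(1,"l5",vt)
E
```

```text
clock: 14.05
ee_pos: [633.7, -21.3, 158.1]
tool_rot: [-1.571, -0.495, 0.264]
wrist_force: [-0.4, 0.2, -0.7]
width: 0.204
eye now [674.6 -11.4 241.8] target eye [667.9 -13.5 236. ] TCP [626.3 -22.9 152.6] | rotvec [-0.1  0.3 -0.8] |0.9 shift [-7.3 -1.7 -5.6]
[-0.14  0.25  2.04  0.47  0.43 -2.36]
scene eye px [241. 213.] tip px [197. 172.] off [244 135]
side eye px [223. 188.] tip px [198. 167.] off [229 108]
```

View pics/l5.png

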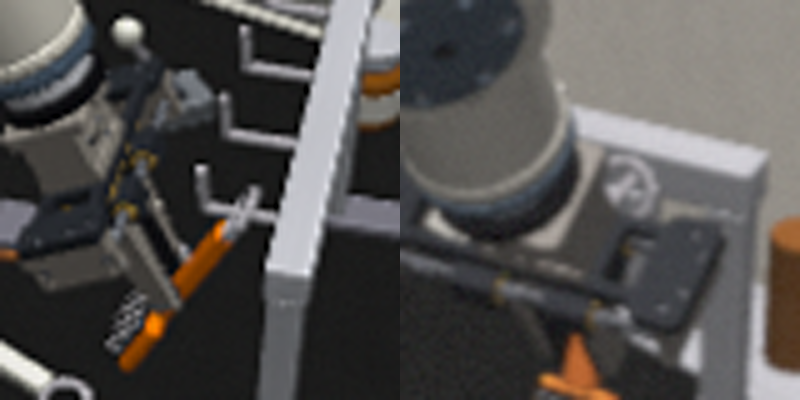

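```bash
python3 - <<'E'
from look import *
vt=np.load("vt.npy");plan(vt,1,-31,233,-37,.25)
E
```

```text
eye now [674.3 -11.6 241.8] target eye [666.9 -13.8 234. ] TCP [638.5 -19.8 144.9] | rotvec [ 2.2 -8.4 -0.8] |8.7 shift [  5.1   1.5 -13.2]
```

```bash
python3 -m creep '1.1 -4.2 0 2 0 -5 0; 1.1 -4.2 0 2 1 -5 0; 0 0 0 0 0 -2 0; 0 0 0 0 0 0 0'; python3 - <<'E'
from look import *
vt=np.load("vt.npy");plan(vt,1,-31,233,-37,.25);look(1,"l6",vt)
E
```

```text
clock: 14.55
ee_pos: [636.5, -17.2, 149.2]
tool_rot: [-1.563, -0.608, 0.266]
wrist_force: [0.6, 0.1, -0.7]
width: 0.21
eye now [668.1 -10.3 237. ] target eye [666.9 -13.8 234. ] TCP [638.5 -19.8 144.9] | rotvec [ 0.2 -2.2 -1.2] |2.5 shift [ 2.1 -2.6 -4.2]
[-0.17  0.26  2.12  0.91  0.32 -2.82]
scene eye px [232. 214.] tip px [197. 172.] off [244 135]
side eye px [214. 199.] tip px [198. 167.] off [229 108]
```

View pics/l6.png

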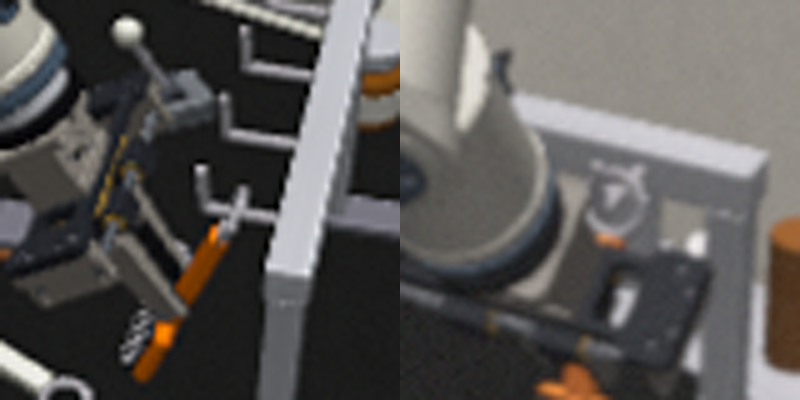

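```bash
python3 -m creep '0 0 0 0 0 0 28; 0 0 0 0 0 0 36; 0 0 0 0 0 0 44; 0 0 0 -10 -3 14 44; 0 0 0 -20 -5 28 44; 0 0 0 -25 -6 35 44; 0 0 0 -25 -6 30 44; 0 0 0 0 0 0 44; 0 0 0 0 0 0 44'; python3 - <<'E'
from look import *
vt=np.load("vt.npy");look(1,"l7",vt);print(observe()['ee_pos'])
E
```

```text
clock: 15.55
ee_pos: [556.3, -38.4, 262.2]
tool_rot: [-1.569, -0.608, 0.27]
wrist_force: [-0.4, -0.1, -0.6]
width: 0.48
[-0.26 -0.04  2.15  0.57  0.57 -2.52]
scene eye px [115.  56.] tip px [197. 172.] off [244 135]
side eye px [137.  77.] tip px [198. 167.] off [229 108]
[556.41218456 -38.09789683 261.07342205]
```

View pics/l7.png

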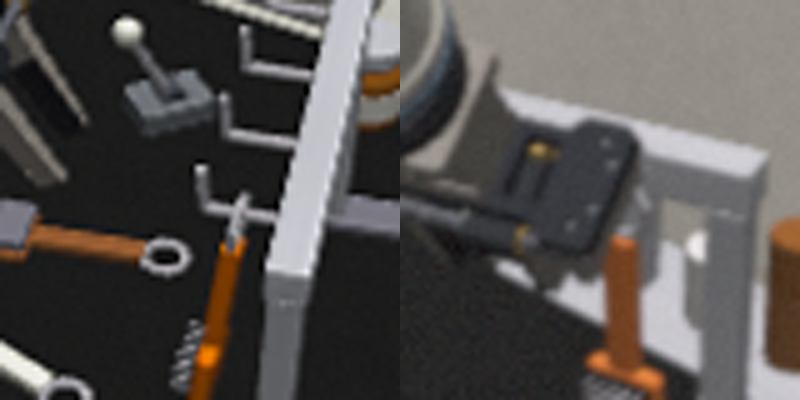

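```bash
cat > go.py <<'E'
from plan import *
def go(T,p,yaw):
    s=observe();R0=R.from_euler('xyz',s['tool_rot']);R1=R.from_euler('xyz',[-np.pi/2,np.radians(p),yaw]);rv=np.degrees((R1*R0.inv()).as_rotvec())
    print("rotvec",rv.round(1),"|%.1f"%np.linalg.norm(rv),"shift",(np.array(T)-s['ee_pos']).round(1),"j",s['joint_positions'].round(2))
E
python3 -c "
from go import *
go([508,-290,200],35,-.86);go([508,-290,200],0,-.86)"
```

```text
rotvec [ 21.1  70.1 -56.2] |92.3 shift [ -48.4 -251.9  -61.1] j [-0.26 -0.04  2.15  0.57  0.56 -2.52]
rotvec [ 10.5  35.1 -62.7] |72.6 shift [ -48.4 -251.9  -61.1] j [-0.26 -0.04  2.15  0.57  0.56 -2.52]
```

```bash
python3 -m creep '0 0 0 -40 -5 20 40; 1.8 5.8 -4.7 -15 -20 0 40; 1.8 5.8 -4.7 0 -20 0 40; 1.8 5.8 -4.7 0 -20 0 40; 1.8 5.8 -4.7 0 -20 0 40; 1.8 5.8 -4.7 0 -20 0 40; 1.8 5.8 -4.7 0 -20 -5 40; 1.8 5.8 -4.7 0 -20 -5 40; 1.8 5.8 -4.7 0 -20 -10 40; 1.8 5.8 -4.7 0 -20 -10 40; 1.8 5.8 -4.7 0 -20 -10 40; 1.8 5.8 -4.7 0 -20 -10 40; 1.8 5.8 -4.7 0 -20 -10 40; 0 0 0 0 0 0 40; 0 0 0 0 0 0 40'; python3 - <<'E'
from go import *
s=observe();c=cal("wrist",s);im,D=camera("wrist");cv2.imwrite("pics/w6.png",im);np.savez("pics/w6.npz",K=c[0],R=c[1],o=c[2])
go([508,-290,100],35,-.86);print(proj(c,[568.7,-361,32]))
E
```

```text
clock: 17.15
ee_pos: [502.5, -285.3, 188.6]
tool_rot: [-1.593, 0.684, -0.919]
wrist_force: [-0.6, -0.2, -0.4]
width: 0.436
rotvec [-2.6 -3.5  2.6] |5.1 shift [  6.1  -5.  -88.4] j [-0.62  0.71  1.29  0.17  1.81 -1.3 ]
[261.27638269 373.63242412]
```

View pics/w6.png

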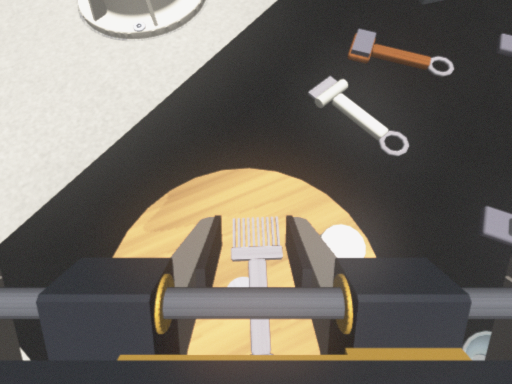

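```bash
python3 -m creep '-2.6 -3.5 2.6 5 -4 -20 40; 0 0 0 0 0 -40 40; 0 0 0 0 0 -40 40; 0 0 0 0 0 -25 40; 0 0 0 0 0 0 40'; python3 -c "
from go import *
go([508,-290.5,32.5],35,-.86)"
```

```text
clock: 17.7
ee_pos: [510.3, -284.8, 65.8]
tool_rot: [-1.559, 0.593, -0.84]
wrist_force: [0.0, 0.7, -0.2]
width: 0.435
rotvec [ 0.4  1.1 -0.8] |1.4 shift [ -2.3  -5.7 -33.3] j [-0.6   0.79  1.39  0.14  1.54 -1.37]
```

```bash
python3 -m creep '0.4 1.1 -0.8 -3 -4 -12 40; 0 0 0 0 -1 -12 40; 0 0 0 0 0 -6 40; 0 0 0 0 0 -3 40; 0 0 0 0 0 0 40'; python3 - <<'E'
from go import *
go([508,-290.5,32.5],35,-.86)
s=observe();c=cal("side");im,D=camera("side");x,y=proj(c,s["ee_pos"]).astype(int);cv2.imwrite("pics/s6.png",cv2.resize(im[y-70:y+50,x-80:x+80],None,fx=4,fy=4))
E
```

```text
clock: 18.2
ee_pos: [509.9, -290.3, 36.2]
tool_rot: [-1.568, 0.604, -0.857]
wrist_force: [-0.8, -0.1, -0.9]
width: 0.434
rotvec [ 0.2  0.4 -0.1] |0.4 shift [-1.9 -0.2 -3.7] j [-0.61  0.84  1.38  0.14  1.52 -1.37]
```

View pics/s6.png

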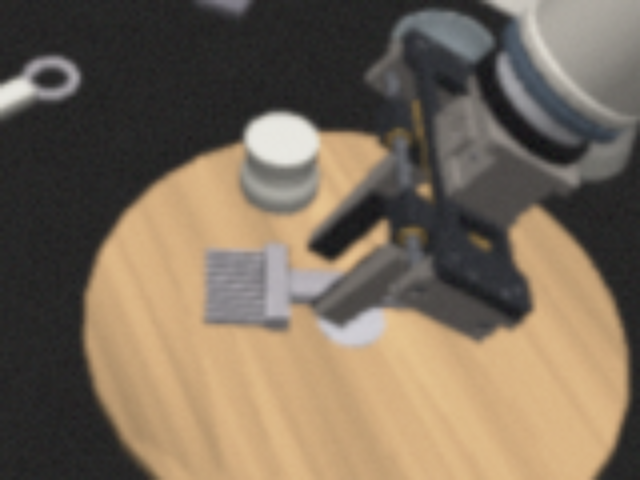

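```bash
python3 -m creep '0 0 0 -2 0 -4 40; 0 0 0 0 0 0 0; 0 0 0 0 0 0 0; 0 0 0 0 0 0 0; 0 0 0 0 0 0 0; 0 0 0 0 0 0 0' 60; python3 -c "
from go import *
s=observe();vt=R.from_euler('xyz',s['tool_rot']).inv().apply(np.array([568.7,-361,32.])-s['ee_pos']);print(vt);np.save('vt.npy',vt)"; python3 -m creep '0 0 0 0 0 10 0; 0 0 0 0 0 30 0; 0 0 0 0 0 40 0; 0 0 0 0 0 40 0; 0 0 0 0 0 0 0'; python3 - <<'E'
from go import *
plan(np.load("vt.npy"),2,-53,305,0,.25)
s=observe();c=cal("side");im,D=camera("side");x,y=proj(c,s["ee_pos"]).astype(int);cv2.imwrite("pics/s7.png",cv2.resize(im[y-70:y+50,x-80:x+80],None,fx=4,fy=4))
E
```

```text
clock: 18.85
ee_pos: [508.3, -290.9, 33.1]
tool_rot: [-1.567, 0.602, -0.857]
wrist_force: [0.5, 1.3, -1.2]
width: 0.205
[ 76.9190651  -51.44833208  -0.09373763]
clock: 19.35
ee_pos: [507.2, -290.1, 158.4]
tool_rot: [-1.568, 0.604, -0.857]
wrist_force: [-0.1, -0.7, -1.4]
width: 0.207
eye now [ 567.6 -360.2  157.1] target eye [623.9  57.2 306. ] TCP [549.4  38.2 254.6] | rotvec [-11.  -34.7  61.5] |71.4 shift [ 42.2 328.3  96.1]
```

View pics/s7.png

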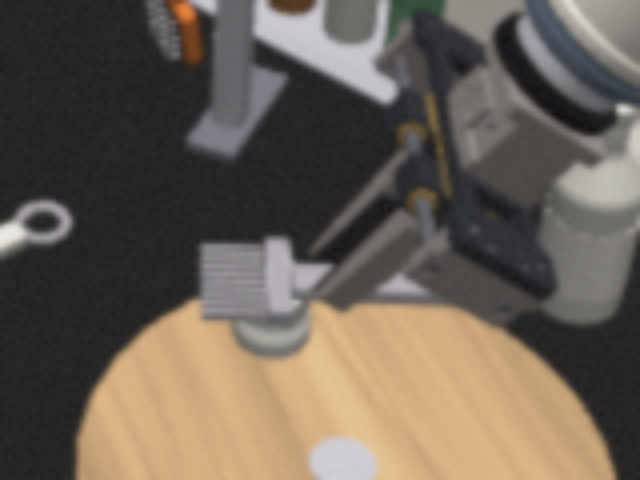

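```bash
python3 -m creep '0 0 0 -5 5 45 0; -1.1 -3.47 6.15 -2 25 45 0; -1.1 -3.47 6.15 0 36 8 0; -1.1 -3.47 6.15 0 36 0 0; -1.1 -3.47 6.15 0 36 0 0; -1.1 -3.47 6.15 0 36 0 0; -1.1 -3.47 6.15 0 36 0 0; -1.1 -3.47 6.15 0 36 0 0; -1.1 -3.47 6.15 0 36 0 0; -1.1 -3.47 6.15 0 30 0 0; -1.1 -3.47 6.15 0 16 0 0; 0 0 0 0 0 0 0; 0 0 0 0 0 0 0'; python3 - <<'E'
from look import *
plan(np.load("vt.npy"),2,-53,305,0,.25)
E
```

```text
clock: 20.7
ee_pos: [489.7, 50.9, 243.5]
tool_rot: [-1.58, -0.002, 0.291]
wrist_force: [-0.4, -0.0, -1.1]
width: 0.211
eye now [563.2  73.3 295.1] target eye [623.9  57.2 306. ] TCP [549.4  38.2 254.6] | rotvec [ 0.5  0.3 -2.3] |2.4 shift [ 59.6 -12.7  11. ]
```

```bash
python3 -m creep '0.5 0.3 -2 5 -10 10 0; 0 0 0 20 -2 1 0; 0 0 0 25 0 0 0; 0 0 0 10 0 0 0; 0 0 0 0 0 0 0; 0 0 0 0 0 0 0'; python3 - <<'E'
from look import *
vt=np.load("vt.npy");plan(vt,2,-53,285,0,.25);look(2,"m1",vt)
E
```

```text
clock: 21.3
ee_pos: [553.3, 29.6, 255.0]
tool_rot: [-1.566, 0.009, 0.232]
wrist_force: [-0.4, -0.3, -1.7]
width: 0.204
eye now [628.7  47.1 305.8] target eye [623.9  57.2 286. ] TCP [549.4  38.2 234.6] | rotvec [-0.1 -0.6  1. ] |1.2 shift [ -4.    8.6 -20.5]
[ 0.05  0.21  1.73  0.    1.21 -1.76]
scene eye px [204. 143.] tip px [200. 174.] off [248 120]
side eye px [215. 108.] tip px [196. 163.] off [203 102]
```

View pics/m1.png

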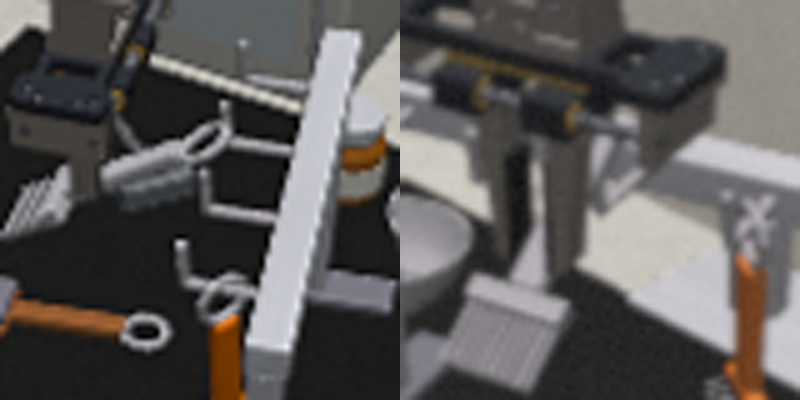

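```bash
python3 -m creep '0 0 1 -4 7 -5 0; 0 0 0 0 2 -10 0; 0 0 0 0 0 0 0; 0 0 0 0 0 0 0'; python3 - <<'E'
from look import *
vt=np.load("vt.npy");plan(vt,2,-53,262,0,.25);look(2,"m2",vt)
E
```

```text
clock: 21.8
ee_pos: [546.2, 40.3, 238.7]
tool_rot: [-1.566, 0.01, 0.253]
wrist_force: [0.2, -0.1, -1.3]
width: 0.208
eye now [621.3  59.4 289.4] target eye [623.9  57.2 263. ] TCP [549.4  38.2 211.6] | rotvec [-0.1 -0.6 -0.2] |0.7 shift [  3.2  -2.1 -27.2]
[ 0.07  0.22  1.77  0.    1.17 -1.76]
scene eye px [201. 149.] tip px [200. 174.] off [248 120]
side eye px [190. 133.] tip px [196. 163.] off [203 102]
```

View pics/m2.png

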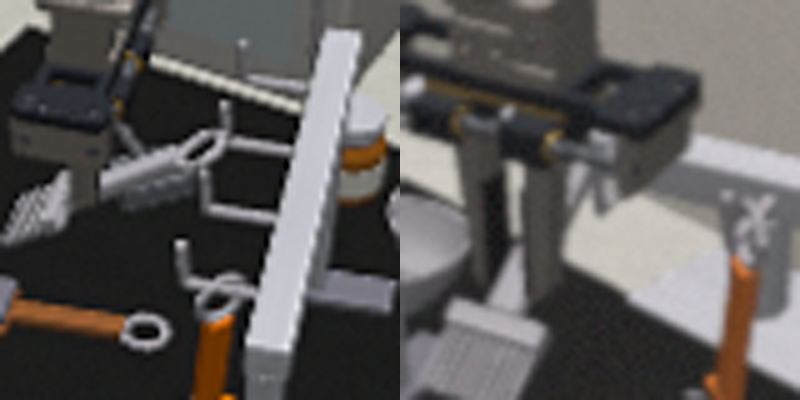

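```bash
python3 -m creep '0 0 0 3 -2 -9 0; 0 0 0 0 0 -12 0; 0 0 0 0 0 -12 0; 0 0 0 0 0 -8 0; 0 0 0 0 0 -4 0; 0 0 0 0 0 0 0'; python3 - <<'E'
from look import *
vt=np.load("vt.npy");plan(vt,2,-48,241,-14,.25);look(2,"m3",vt)
E
```

```text
clock: 22.5
ee_pos: [549.3, 37.7, 189.1]
tool_rot: [-1.566, 0.011, 0.253]
wrist_force: [-1.5, -0.6, -1.4]
width: 0.204
eye now [624.4  56.7 239.7] target eye [628.7  58.5 242. ] TCP [568.5  43.2 173.5] | rotvec [  3.4 -14.2  -0.2] |14.6 shift [ 19.2   5.5 -15.6]
[ 0.06  0.27  1.81  0.    1.07 -1.76]
scene eye px [199. 210.] tip px [200. 174.] off [248 120]
side eye px [200. 212.] tip px [196. 163.] off [203 102]
```

View pics/m3.png

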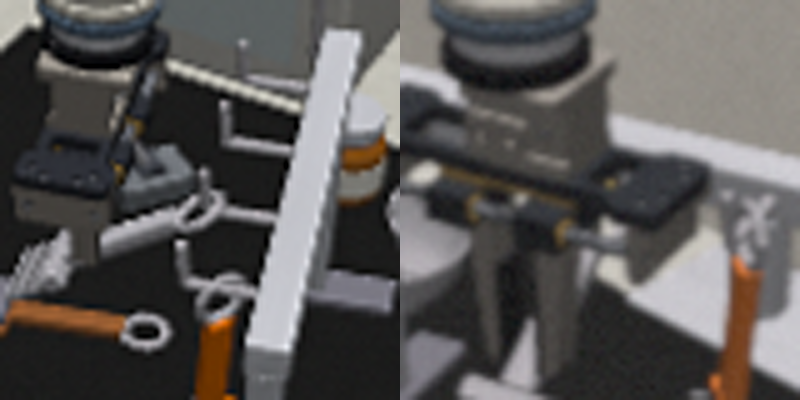

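```bash
python3 -m creep '1.1 -4.7 0 5 1 -4 0; 1.1 -4.7 0 6 2 -5 0; 1.1 -4.7 0 6 2 -5 0; 0 0 0 0 0 0 0'; python3 - <<'E'
from look import *
vt=np.load("vt.npy");plan(vt,2,-44,240,-28,.25);plan(vt,2,-31,236,-36,.25)
E
```

```text
clock: 23.0
ee_pos: [569.3, 43.1, 177.8]
tool_rot: [-1.574, -0.255, 0.254]
wrist_force: [-1.2, -0.2, -1.3]
width: 0.207
eye now [628.8  58.6 247. ] target eye [632.6  59.6 241. ] TCP [590.2  48.9 159.5] | rotvec [  3.5 -12.9  -0.2] |13.4 shift [ 20.9   5.8 -18.4]
eye now [628.8  58.6 247. ] target eye [645.1  63.2 237. ] TCP [614.1  55.3 150.2] | rotvec [  5.5 -20.7  -0.1] |21.4 shift [ 44.8  12.2 -27.7]
```

```bash
python3 -m creep '1.2 -4.4 0 6 2 -7 0; 1.2 -4.4 0 6 2 -7 0; 1.1 -4.1 0 7 2 -6 0; 0 0 0 0 0 -2 0; 0 0 0 0 0 0 0'; python3 - <<'E'
from look import *
vt=np.load("vt.npy");plan(vt,2,-31,235,-36,.25);look(2,"m4",vt)
E
```

```text
clock: 23.5
ee_pos: [591.9, 50.1, 159.5]
tool_rot: [-1.569, -0.491, 0.253]
wrist_force: [0.0, 0.1, -1.2]
width: 0.204
eye now [634.1  60.9 241.1] target eye [645.1  63.2 236. ] TCP [614.1  55.3 149.2] | rotvec [ 1.9 -7.6 -0.2] |7.9 shift [ 22.2   5.2 -10.3]
[ 0.01  0.18  2.13  0.32  0.37 -2.08]
scene eye px [214. 210.] tip px [200. 174.] off [248 120]
side eye px [207. 201.] tip px [196. 163.] off [203 102]
```

View pics/m4.png

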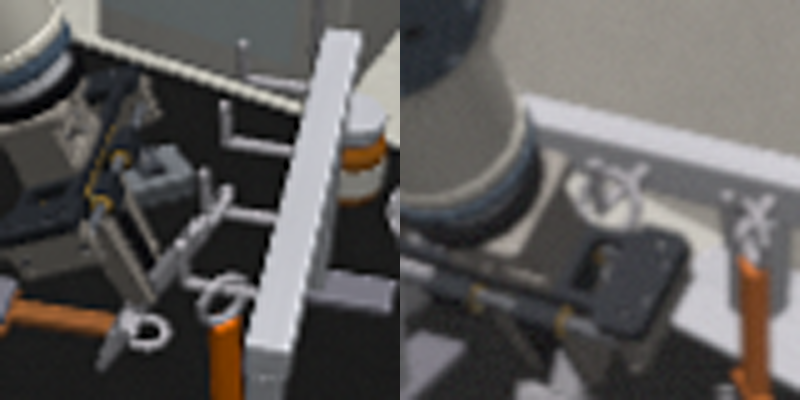

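```bash
python3 -m creep '0 0 0 6 1 0 0; 0.9 -3.5 0 7 2 -5 0; 0.9 -3.5 0 5 2 -4 0; 0 0 0 0 0 -2 0; 0 0 0 0 0 0 0'; python3 - <<'E'
from look import *
vt=np.load("vt.npy");plan(vt,2,-31,235,-36,.25);look(2,"m5",vt)
E
```

```text
clock: 24.1
ee_pos: [613.9, 58.2, 153.3]
tool_rot: [-1.564, -0.603, 0.257]
wrist_force: [0.0, 0.6, -0.2]
width: 0.205
eye now [647.1  66.5 239.3] target eye [645.1  63.2 236. ] TCP [614.1  55.3 149.2] | rotvec [ 0.1 -1.5 -0.6] |1.6 shift [ 0.2 -2.9 -4.1]
[ 0.01  0.21  2.17  0.72  0.22 -2.49]
scene eye px [234. 214.] tip px [200. 174.] off [248 120]
side eye px [217. 192.] tip px [196. 163.] off [203 102]
```

View pics/m5.png

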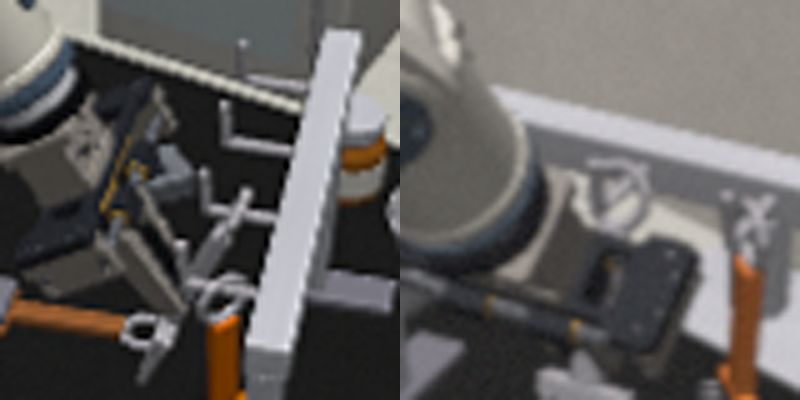

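```bash
python3 -m creep '0 0 0 0 -3 -3 0; 0 0 0 0 0 0 28; 0 0 0 0 0 0 36; 0 0 0 0 0 0 42; 0 0 0 -10 -3 14 42; 0 0 0 -20 -5 28 42; 0 0 0 -25 -6 35 42; 0 0 0 -30 -8 20 42; 0 0 0 -30 0 0 42; 0 0 0 0 0 0 42'; python3 - <<'E'
from look import *
vt=np.load("vt.npy");look(2,"m6",vt);print(observe()['ee_pos'])
im,D=camera("scene");cv2.imwrite("pics/sc9.png",im[60:330,120:380])
E
```

```text
clock: 25.2
ee_pos: [498.2, 32.1, 254.4]
tool_rot: [-1.571, -0.605, 0.26]
wrist_force: [-0.3, 0.1, -0.6]
width: 0.458
[-0.07 -0.16  2.27  0.41  0.49 -2.21]
scene eye px [72. 61.] tip px [200. 174.] off [248 120]
side eye px [ 83. 118.] tip px [196. 163.] off [203 102]
[501.56845262  31.93597484 255.34935588]
```

View pics/m6.png

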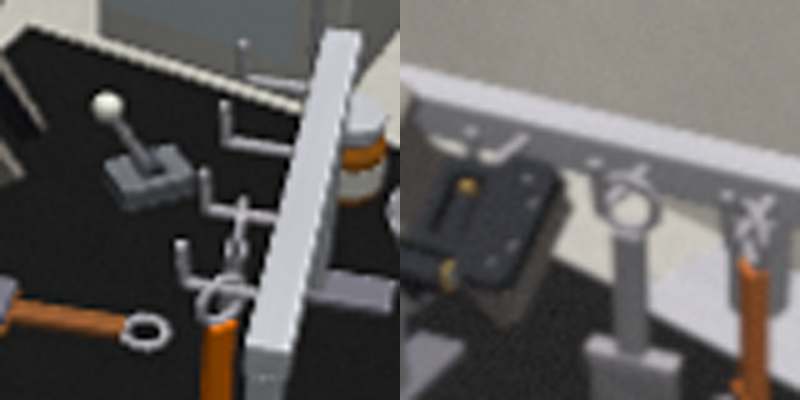

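```bash
python3 -c "
from go import *
go([430,-5,220],20,-.18)"
```

```text
rotvec [ -2.2  55.1 -23.3] |59.9 shift [-71.9 -37.  -34.9] j [-0.07 -0.16  2.27  0.41  0.48 -2.21]
```

```bash
python3 -m creep '0 0 0 -30 -5 5 40; -0.3 6.9 -2.9 -8 -5 0 40; -0.3 6.9 -2.9 -8 -5 0 40; -0.3 6.9 -2.9 -8 -5 0 40; -0.3 6.9 -2.9 -8 -5 -5 40; -0.3 6.9 -2.9 -8 -4 -5 40; -0.3 6.9 -2.9 -4 -4 -10 40; -0.3 6.9 -2.9 0 -4 -10 40; -0.3 6.9 -2.9 0 -3 -10 40; 0 0 0 0 0 0 40; 0 0 0 0 0 0 40'; python3 - <<'E'
from go import *
s=observe();c=cal("wrist",s);im,D=camera("wrist");cv2.imwrite("pics/w7.png",im);np.savez("pics/w7.npz",K=c[0],R=c[1],o=c[2])
go([430,-10,220],20,-.18);print(proj(c,[546.8,-22.7,7]))
E
```

```text
clock: 26.45
ee_pos: [433.8, -9.5, 210.8]
tool_rot: [-1.589, 0.391, -0.194]
wrist_force: [-0.6, 0.3, -0.2]
width: 0.432
rotvec [ 0.5 -2.5  0.4] |2.6 shift [-3.5 -0.5  9.1] j [-0.05  0.3   1.78  0.04  1.45 -1.45]
[263.0771931  317.65506238]
```

View pics/w7.png

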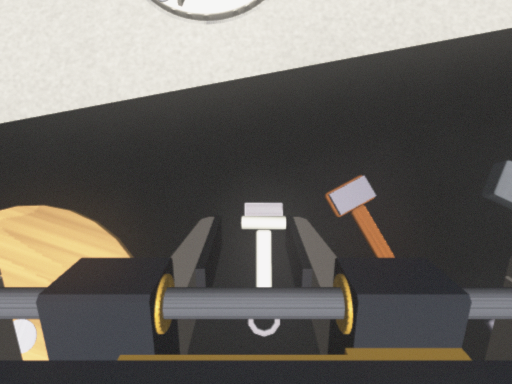

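```bash
python3 - <<'E'
from go import *
f=np.load("pics/w7.npz");c=(f["K"],f["R"],f["o"])
E=onz(c,264,319.5,7);N=onz(c,263.5,233,14);d=E-N;d[2]=0;d/=np.linalg.norm(d);print(E,np.degrees(np.arctan2(d[1],d[0])),np.hypot(*(E-N)[:2]))
E=np.array([547,-23.,7]);print("tcp",E-92*d)
go([*(E-92*d)[:2],8],22,np.arctan2(d[1],d[0]))
E
```

```text
[549.194848   -21.97550481   7.        ] -10.563753648751893 108.2979991158944
tcp [456.55925985  -6.13368682   7.        ]
rotvec [ 0.9 -0.5  0.2] |1.1 shift [  23.1    3.3 -202.9] j [-0.05  0.3   1.78  0.04  1.45 -1.45]
```

```bash
python3 -m creep '0.9 -0.5 0.2 15 3 -20 40; 0 0 0 8 0 -40 40; 0 0 0 0 0 -45 40; 0 0 0 0 0 -40 40; 0 0 0 0 0 -25 40; 0 0 0 0 0 -8 40; 0 0 0 0 0 0 40'; python3 - <<'E'
from go import *
go([459.5,-6,6.5],22,-.183)
E
```

```text
clock: 27.2
ee_pos: [460.7, -5.3, 36.6]
tool_rot: [-1.564, 0.353, -0.174]
wrist_force: [0.5, 0.1, 0.8]
width: 0.437
rotvec [-0.   1.8 -0.4] |1.9 shift [ -1.2  -0.7 -30.1] j [-0.05  0.55  1.86  0.05  1.09 -1.48]
```

```bash
python3 -m creep '0 1.8 -0.4 -1 -1 -12 40; 0 0 0 0 0 -10 40; 0 0 0 0 0 -6 40; 0 0 0 0 0 -3 40; 0 0 0 0 0 0 40'; python3 - <<'E'
from go import *
go([459.5,-6,6.5],22,-.183)
s=observe();c=cal("side");im,D=camera("side");x,y=proj(c,s["ee_pos"]).astype(int);cv2.imwrite("pics/s8.png",cv2.resize(im[y-70:y+50,x-80:x+80],None,fx=4,fy=4))
E
```

```text
clock: 27.7
ee_pos: [463.7, -6.2, 10.8]
tool_rot: [-1.568, 0.371, -0.181]
wrist_force: [0.5, 0.2, -0.3]
width: 0.437
rotvec [ 0.   0.8 -0.1] |0.8 shift [-4.2  0.2 -4.3] j [-0.05  0.6   1.85  0.06  1.06 -1.48]
```

View pics/s8.png

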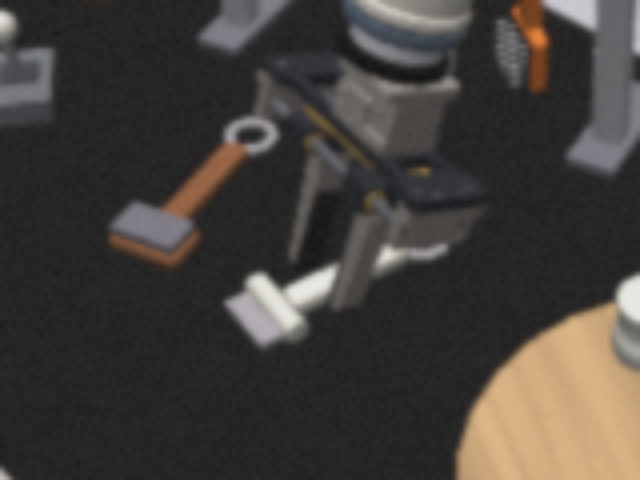

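```bash
python3 -m creep '0 0.8 0 -4 0 -4 40; 0 0 0 0 0 0 40; 0 0 0 0 0 0 0; 0 0 0 0 0 0 0; 0 0 0 0 0 0 0; 0 0 0 0 0 0 0; 0 0 0 0 0 0 0' 55; python3 -c "
from go import *
s=observe();vt=R.from_euler('xyz',s['tool_rot']).inv().apply(np.array([548,-22.4,7.])-s['ee_pos']);print(vt);np.save('vt.npy',vt)"; python3 -m creep '0 0 0 0 0 10 0; 0 0 0 0 0 30 0; 0 0 0 -20 0 40 0; 0 0 0 -20 0 40 0; 0 0 0 0 0 0 0'; python3 - <<'E'
from go import *
vt=np.load("vt.npy");plan(vt,3,-53,305,0,.25);plan(vt,3,-53,305,15,.25)
s=observe();c=cal("side");im,D=camera("side");x,y=proj(c,s["ee_pos"]).astype(int);cv2.imwrite("pics/s9.png",cv2.resize(im[y-70:y+50,x-80:x+80],None,fx=4,fy=4))
E
```

```text
clock: 28.45
ee_pos: [459.8, -6.2, 7.5]
tool_rot: [-1.571, 0.385, -0.182]
wrist_force: [-0.4, -0.1, -0.0]
width: 0.209
[ 8.32654399e+01 -3.32205399e+01  3.95138724e-03]
clock: 28.95
ee_pos: [417.8, -6.2, 132.5]
tool_rot: [-1.571, 0.387, -0.182]
wrist_force: [0.1, 1.3, -0.6]
width: 0.204
eye now [506.  -22.4 131.9] target eye [602.1 134.1 306. ] TCP [521.4 113.5 272.8] | rotvec [  0.8 -22.3  24.4] |33.1 shift [103.6 119.7 140.3]
eye now [506.  -22.4 131.9] target eye [602.1 134.1 306. ] TCP [515.8 112.1 295.5] | rotvec [ 0.3 -7.2 24.7] |25.7 shift [ 98.  118.3 163. ]
```

View pics/s9.png

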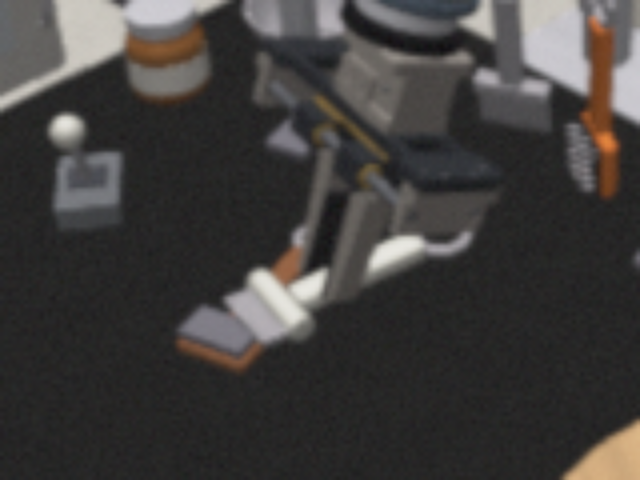

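```bash
python3 -m creep '0.2 -4.5 4.9 0 5 45 0; 0.2 -4.5 4.9 5 25 45 0; 0.2 -4.5 4.9 10 30 40 0; 0.2 -4.5 4.9 10 30 10 0; 0.2 -4.5 4.9 10 25 0 0; 0 0 0 0 0 0 0; 0 0 0 0 0 0 0'; python3 - <<'E'
from look import *
plan(np.load("vt.npy"),3,-53,305,0,.25)
E
```

```text
clock: 29.7
ee_pos: [454.1, 113.1, 268.6]
tool_rot: [-1.57, -0.004, 0.265]
wrist_force: [0.5, -0.9, -0.3]
width: 0.207
eye now [534.3 134.9 302.2] target eye [602.1 134.1 306. ] TCP [521.4 113.5 272.8] | rotvec [-0.1  0.2 -0.9] |0.9 shift [67.3  0.4  4.2]
```

```bash
python3 -m creep '0 0 0 20 0 4 0; 0 0 0 25 0 0 0; 0 0 0 15 0 0 0; 0 0 0 7 0 0 0; 0 0 0 0 0 -5 0; 0 0 0 0 0 0 0;0 0 0 0 0 0 0'; python3 - <<'E'
from look import *
vt=np.load("vt.npy");plan(vt,3,-53,285,0,.25);look(3,"n1",vt)
E
```

```text
clock: 30.4
ee_pos: [520.2, 107.7, 261.0]
tool_rot: [-1.57, 0.015, 0.255]
wrist_force: [-0.4, 0.5, 0.1]
width: 0.205
eye now [601.2 128.8 293. ] target eye [602.1 134.1 286. ] TCP [521.4 113.5 252.8] | rotvec [ 0.1 -0.8 -0.3] |0.9 shift [ 1.3  5.8 -8.3]
[ 0.2   0.17  1.77  0.    1.22 -1.62]
scene eye px [200. 150.] tip px [201. 172.] off [252 107]
side eye px [200. 134.] tip px [197. 167.] off [178  95]
```

View pics/n1.png

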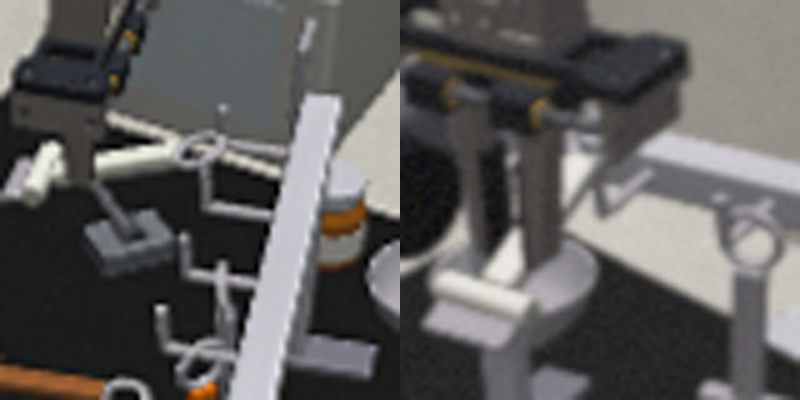

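```bash
python3 -m creep '0 -0.8 0 1 5 0 0; 0 0 0 0 0 -10 0; 0 0 0 0 0 -12 0; 0 0 0 0 0 -6 0; 0 0 0 0 0 0 0; 0 0 0 0 0 0 0'; python3 - <<'E'
from look import *
vt=np.load("vt.npy");plan(vt,3,-50,241,0,.25);look(3,"n2",vt)
E
```

```text
clock: 31.1
ee_pos: [519.9, 113.8, 231.0]
tool_rot: [-1.573, -0.001, 0.257]
wrist_force: [-0.2, -0.1, -1.3]
width: 0.204
eye now [600.3 135.  264.3] target eye [605.  134.9 242. ] TCP [524.3 114.3 208.8] | rotvec [ 0.1  0.1 -0.4] |0.4 shift [  4.5   0.5 -22.2]
[ 0.21  0.19  1.81 -0.    1.13 -1.61]
scene eye px [200. 178.] tip px [201. 172.] off [252 107]
side eye px [195. 177.] tip px [197. 167.] off [178  95]
```

View pics/n2.png

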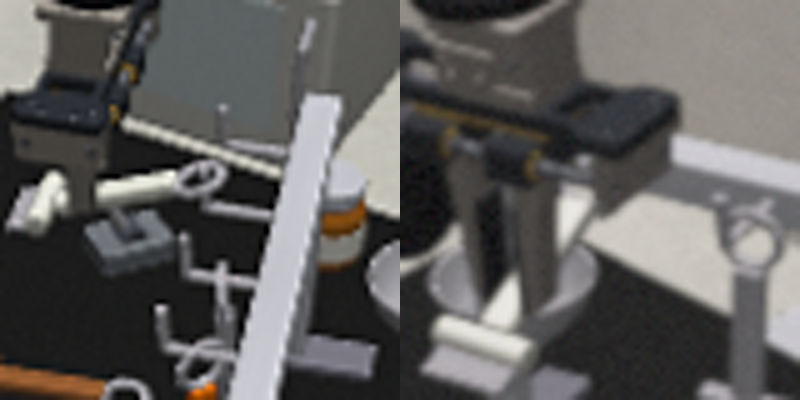

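```bash
python3 -m creep '0 0 0 3 0 -10 0; 0 0 0 1 0 -10 0; 0 0 0 0 0 -4 0; 0 0 0 0 0 0 0'; python3 - <<'E'
from look import *
vt=np.load("vt.npy");plan(vt,3,-48,240,-15,.27);look(3,"n3",vt)
E
```

```text
clock: 31.6
ee_pos: [525.5, 113.9, 205.9]
tool_rot: [-1.573, -0.004, 0.256]
wrist_force: [-0.2, 0.5, 1.3]
width: 0.207
eye now [605.9 135.1 239.4] target eye [606.9 135.5 241. ] TCP [537.7 116.3 187.4] | rotvec [  4.  -14.2   0.8] |14.8 shift [ 12.2   2.4 -18.5]
[ 0.21  0.22  1.83 -0.    1.08 -1.61]
scene eye px [205. 209.] tip px [201. 172.] off [252 107]
side eye px [205. 212.] tip px [197. 167.] off [178  95]
```

View pics/n3.png

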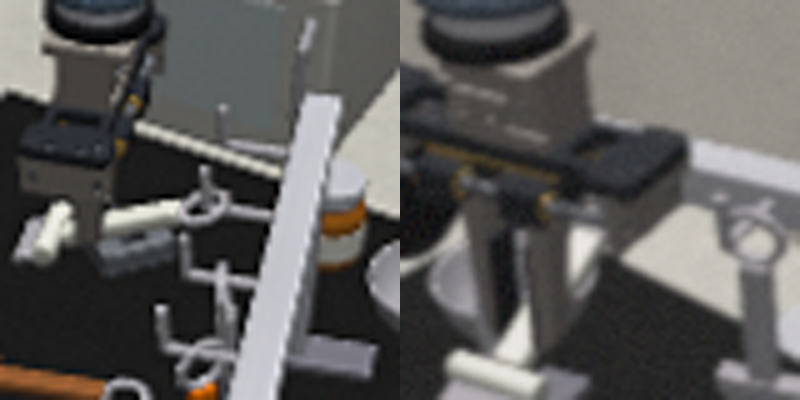

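```bash
python3 -m creep '1.3 -4.8 0.2 3 1 -4 0; 1.3 -4.8 0.2 4 1 -5 0; 1.3 -4.8 0.2 4 1 -6 0; 0 0 0 0 0 0 0'; python3 - <<'E'
from look import *
vt=np.load("vt.npy");plan(vt,3,-45,241,-30,.27);plan(vt,3,-31,238,-38,.27)
E
```

```text
clock: 32.1
ee_pos: [536.9, 117.1, 191.5]
tool_rot: [-1.573, -0.272, 0.267]
wrist_force: [-1.2, -0.2, -0.2]
width: 0.208
eye now [605.6 136.  245.9] target eye [609.8 136.3 242. ] TCP [556.3 121.5 171.6] | rotvec [  3.9 -13.9   0.2] |14.4 shift [ 19.4   4.4 -19.9]
eye now [605.6 136.  245.9] target eye [623.3 140.1 239. ] TCP [579.7 128.1 161.6] | rotvec [  6.1 -21.6   0.2] |22.4 shift [ 42.8  11.  -30. ]
```

```bash
python3 -m creep '1.3 -4.7 0 6 1 -7 0; 1.3 -4.7 0 6 1 -7 0; 1.3 -4.6 0 6 2 -6 0; 0 0 0 0 0 -2 0; 0 0 0 0 0 0 0'; python3 - <<'E'
from look import *
vt=np.load("vt.npy");plan(vt,3,-31,238,-38,.27);look(3,"n4",vt)
E
```

```text
clock: 32.6
ee_pos: [557.4, 121.9, 171.7]
tool_rot: [-1.571, -0.526, 0.266]
wrist_force: [-0.4, 0.2, -1.8]
width: 0.21
eye now [610.8 136.5 242.2] target eye [623.3 140.1 239. ] TCP [579.7 128.1 161.6] | rotvec [ 2.1 -7.6  0.2] |7.9 shift [ 22.4   6.2 -10.1]
[ 0.19  0.11  2.2   0.13  0.31 -1.76]
scene eye px [212. 207.] tip px [201. 172.] off [252 107]
side eye px [210. 204.] tip px [197. 167.] off [178  95]
```

View pics/n4.png

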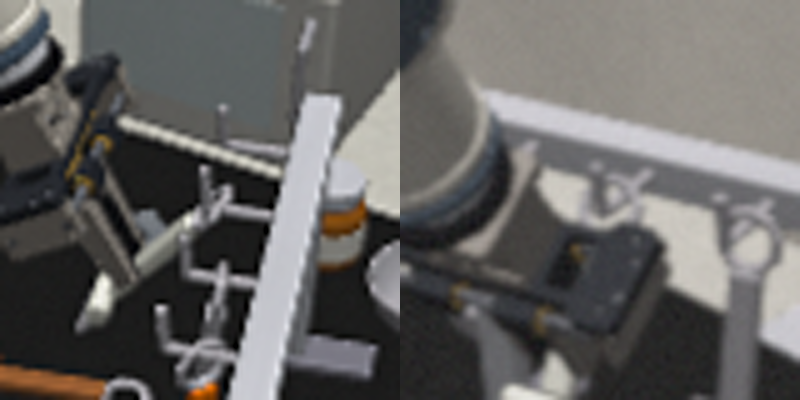

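```bash
python3 -m creep '0 0 0 6 2 0 0; 1 -3.8 0 6 2 -5 0; 1 -3.8 0 6 2 -5 0; 0 0 0 0 0 -1 0; 0 0 0 0 0 0 0'; python3 - <<'E'
from look import *
vt=np.load("vt.npy");plan(vt,3,-31,237,-43,.27);look(3,"n5",vt)
E
```

```text
clock: 33.2
ee_pos: [577.3, 133.5, 166.3]
tool_rot: [-1.559, -0.635, 0.268]
wrist_force: [0.9, -0.0, -0.9]
width: 0.21
eye now [623.  145.7 242.5] target eye [623.3 140.1 238. ] TCP [586.4 129.9 156.9] | rotvec [ 1.2 -6.5 -0.3] |6.6 shift [ 9.1 -3.6 -9.4]
[ 0.19  0.15  2.24  0.46  0.13 -2.09]
scene eye px [233. 205.] tip px [201. 172.] off [252 107]
side eye px [215. 191.] tip px [197. 167.] off [178  95]
```

View pics/n5.png

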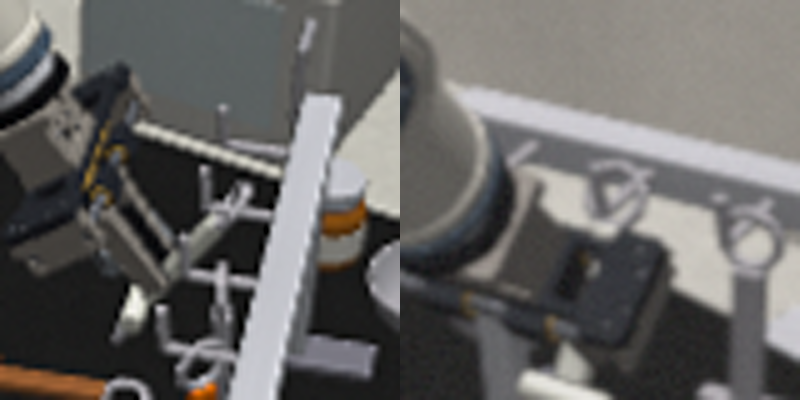

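```bash
python3 -m creep '0 0 0 0 -4 -4 0; 0 0 0 0 -1 -2 0; 0 0 0 0 0 0 26; 0 0 0 0 0 0 32; 0 0 0 0 0 0 40; 0 0 0 -12 -3 16 40; 0 0 0 -20 -5 28 40; 0 0 0 -25 -6 35 40; 0 0 0 -30 -8 20 40; 0 0 0 -30 0 0 40; 0 0 0 0 0 0 40'; python3 - <<'E'
from look import *
vt=np.load("vt.npy");look(3,"n6",vt);print(observe()['ee_pos'])
E
```

```text
clock: 34.4
ee_pos: [460.5, 105.0, 267.0]
tool_rot: [-1.565, -0.639, 0.271]
wrist_force: [-0.7, 0.3, 0.2]
width: 0.432
[ 0.17 -0.26  2.33  0.15  0.44 -1.79]
scene eye px [74. 58.] tip px [201. 172.] off [252 107]
side eye px [ 70. 117.] tip px [197. 167.] off [178  95]
[463.68871659 105.51105782 267.99140703]
```

View pics/n6.png

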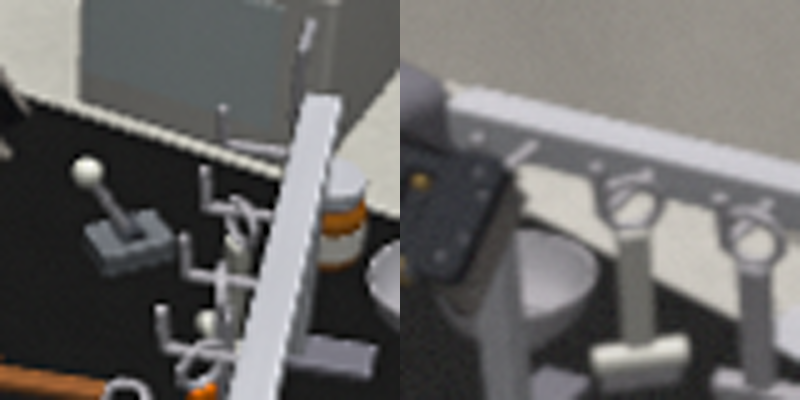

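```bash
python3 -c "
from go import *
go([430,118,210],14,.323)"
```

```text
rotvec [-15.1  48.4   2.7] |50.8 shift [-33.7  12.5 -58. ] j [ 0.17 -0.26  2.33  0.15  0.44 -1.79]
```

```bash
python3 -m creep '-2.15 6.9 0.4 -10 2 0 40; -2.15 6.9 0.4 -8 2 0 40; -2.15 6.9 0.4 -5 2 -5 40; -2.15 6.9 0.4 -5 2 -10 40; -2.15 6.9 0.4 -5 2 -15 40; -2.15 6.9 0.4 0 2 -15 40; -2.15 6.9 0.4 0 0 -15 40; 0 0 0 0 0 0 40; 0 0 0 0 0 0 40'; python3 - <<'E'
from go import *
s=observe();c=cal("wrist",s);im,D=camera("wrist");cv2.imwrite("pics/w8.png",im);np.savez("pics/w8.npz",K=c[0],R=c[1],o=c[2])
go([430,118,210],14,.323);print(proj(c,[539.5,157,7]))
E
```

```text
clock: 35.4
ee_pos: [439.1, 118.9, 201.0]
tool_rot: [-1.574, 0.276, 0.324]
wrist_force: [-0.2, -0.2, 0.1]
width: 0.438
rotvec [ 0.7 -1.6 -0.1] |1.8 shift [-8.8 -0.8  8.9] j [ 0.27  0.27  1.82 -0.02  1.33 -1.61]
[258.02480342 294.02746302]
```

View pics/w8.png

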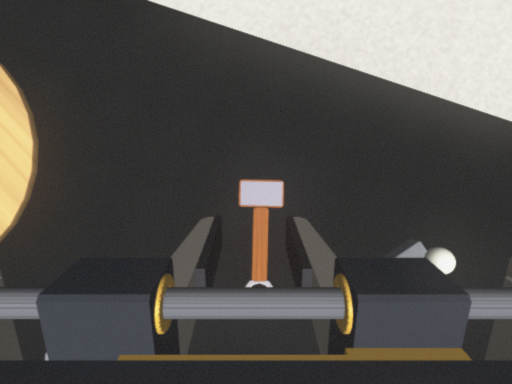

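```bash
python3 - <<'E'
from go import *
f=np.load("pics/w8.npz");c=(f["K"],f["R"],f["o"])
N=onz(c,261,209,14);H=onz(c,259.5,281,14);d=H-N;L=np.linalg.norm(d);d/=L;print(N,H,L,np.degrees(np.arctan2(d[1],d[0])));print("eye",H+17*d,N+110*d)
E=(H+17*d+N+110*d)/2;E=(E+np.array([539.5,157,0]))/2;print(E,E-90*d)
E
```

```text
[434.75164113 125.54943863  14.        ] [521.17881886 152.69016033  14.        ] 90.58849719190103 17.433850225936357
eye [537.39789818 157.78343689  14.        ] [539.69862496 158.50593399  14.        ]
[539.02413078 157.57234272   7.        ] [453.15841674 130.60793743   7.        ]
```

```bash
python3 -m creep '0.7 -1.6 -0.8 10 10 -20 40; 0 0 0 5 2 -45 40; 0 0 0 0 0 -45 40; 0 0 0 0 0 -40 40; 0 0 0 0 0 -25 40; 0 0 0 0 0 -5 40; 0 0 0 0 0 0 40'; python3 - <<'E'
from go import *
go([454,130.7,5.5],14,.31)
E
```

```text
clock: 36.15
ee_pos: [458.6, 131.5, 27.6]
tool_rot: [-1.572, 0.207, 0.308]
wrist_force: [-0.5, 0.2, -0.7]
width: 0.436
rotvec [-0.6  2.   0.1] |2.1 shift [ -4.6  -0.8 -22.1] j [ 0.28  0.5   1.93 -0.01  0.92 -1.59]
```

```bash
python3 -m creep '-0.6 2 0 -3 -1 -9 40; 0 0 0 -3 0 -7 40; 0 0 0 0 0 -5 40; 0 0 0 0 0 -1 40; 0 0 0 0 0 0 40'; python3 - <<'E'
from go import *
go([454,130.7,5.5],14,.31)
s=observe();c=cal("side");im,D=camera("side");x,y=proj(c,s["ee_pos"]).astype(int);cv2.imwrite("pics/s10.png",cv2.resize(im[y-70:y+50,x-80:x+80],None,fx=4,fy=4))
E
```

```text
clock: 36.65
ee_pos: [455.8, 131.4, 9.1]
tool_rot: [-1.571, 0.237, 0.308]
wrist_force: [-1.5, -0.5, 0.2]
width: 0.435
rotvec [-0.1  0.4  0.1] |0.5 shift [-1.8 -0.7 -3.6] j [ 0.28  0.54  1.92 -0.01  0.91 -1.59]
```

View pics/s10.png

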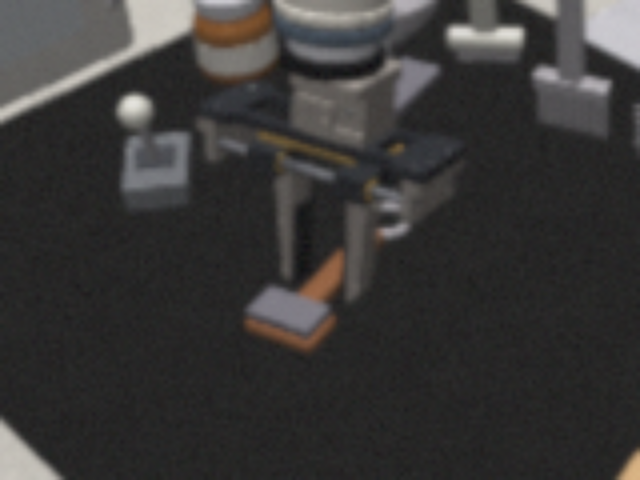

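```bash
python3 -m creep '0 0 0 -1 -1 -4 40; 0 0 0 0 0 0 40; 0 0 0 0 0 0 0; 0 0 0 0 0 0 0; 0 0 0 0 0 0 0; 0 0 0 0 0 0 0; 0 0 0 0 0 0 0' 55; python3 -c "
from go import *
s=observe();vt=R.from_euler('xyz',s['tool_rot']).inv().apply(np.array([539.2,157.6,7.])-s['ee_pos']);print(vt);np.save('vt.npy',vt)"; python3 -m creep '0 0 0 0 0 10 0; 0 0 0 0 0 30 0; 0 0 0 -15 0 40 0; 0 0 0 -15 10 40 0; 0 0 0 0 15 40 0; 0 0 0 0 15 40 0; 0 0 0 0 0 0 0'; python3 - <<'E'
from go import *
vt=np.load("vt.npy");plan(vt,4,-53,305,0,.27)
s=observe();c=cal("side");im,D=camera("side");x,y=proj(c,s["ee_pos"]).astype(int);cv2.imwrite("pics/s11.png",cv2.resize(im[max(0,y-70):y+50,x-80:x+80],None,fx=4,fy=4))
E
```

```text
clock: 37.4
ee_pos: [454.9, 130.4, 5.2]
tool_rot: [-1.571, 0.236, 0.308]
wrist_force: [-0.7, -0.4, -1.1]
width: 0.209
[ 85.67904805 -22.47450862   0.4137629 ]
clock: 38.1
ee_pos: [421.3, 170.6, 215.7]
tool_rot: [-1.571, 0.237, 0.307]
wrist_force: [-0.1, 0.8, -1.6]
width: 0.208
eye now [505.6 197.8 217.4] target eye [580.3 211.1 306. ] TCP [497.8 187.8 283.5] | rotvec [  3.9 -13.   -2.1] |13.8 shift [76.5 17.2 67.8]
```

View pics/s11.png

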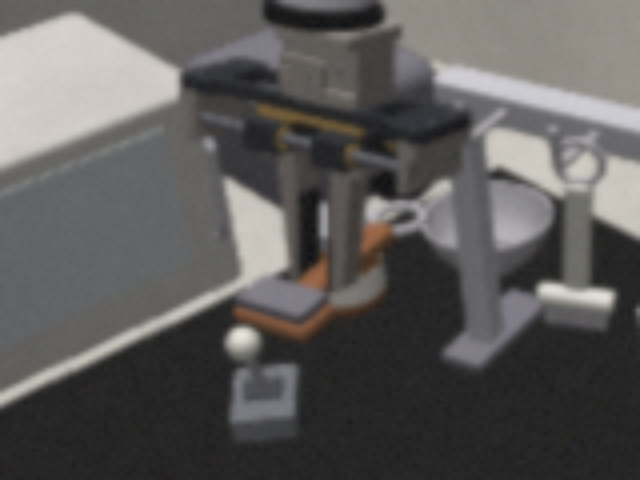

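```bash
python3 -m creep '2 -6.5 -1 0 5 35 0; 2 -6.5 -1 10 6 30 0; 0 0 0 20 4 5 0; 0 0 0 25 2 0 0; 0 0 0 12 0 0 0; 0 0 0 6 0 0 0; 0 0 0 0 0 0 0; 0 0 0 0 0 0 0'; python3 - <<'E'
from look import *
vt=np.load("vt.npy");plan(vt,4,-53,285,0,.27);look(4,"o1",vt)
E
```

```text
clock: 38.95
ee_pos: [489.5, 182.4, 274.2]
tool_rot: [-1.572, 0.017, 0.27]
wrist_force: [-0.4, -0.2, -0.1]
width: 0.205
eye now [572.4 205.7 295.3] target eye [580.3 211.1 286. ] TCP [497.8 187.8 263.5] | rotvec [ 0.3 -0.9  0. ] |1.0 shift [  8.2   5.5 -10.7]
[ 0.35  0.15  1.77  0.    1.24 -1.49]
scene eye px [191. 148.] tip px [200. 175.] off [256  94]
side eye px [186. 136.] tip px [194. 167.] off [155  89]
```

View pics/o1.png

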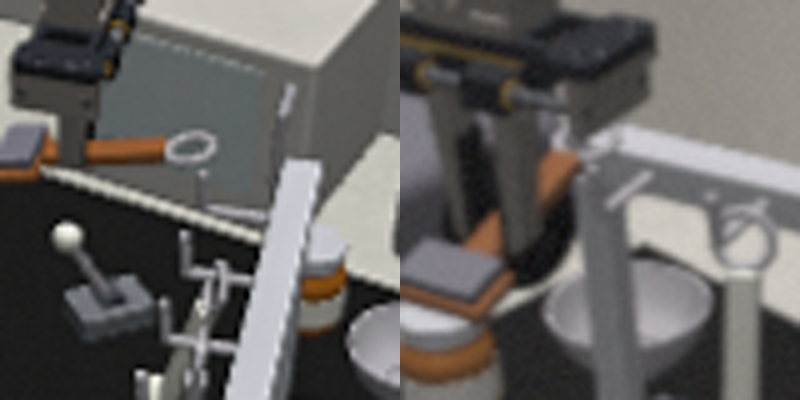

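```bash
python3 -m creep '0.3 -0.9 0 7 4 0 0; 0 0 0 1 1 -8 0; 0 0 0 0 0 -12 0; 0 0 0 0 0 -10 0; 0 0 0 0 0 0 0; 0 0 0 0 0 0 0'; python3 - <<'E'
from look import *
vt=np.load("vt.npy");plan(vt,4,-50,243,0,.27);look(4,"o2",vt)
E
```

```text
clock: 39.65
ee_pos: [496.5, 187.9, 241.0]
tool_rot: [-1.571, -0.0, 0.271]
wrist_force: [0.1, 0.5, -0.5]
width: 0.205
eye now [578.9 211.3 263.5] target eye [583.1 211.9 244. ] TCP [500.7 188.6 221.5] | rotvec [ 0.  0. -0.] |0.1 shift [  4.2   0.7 -19.5]
[ 0.36  0.18  1.8  -0.    1.16 -1.48]
scene eye px [199. 183.] tip px [200. 175.] off [256  94]
side eye px [194. 179.] tip px [194. 167.] off [155  89]
```

View pics/o2.png

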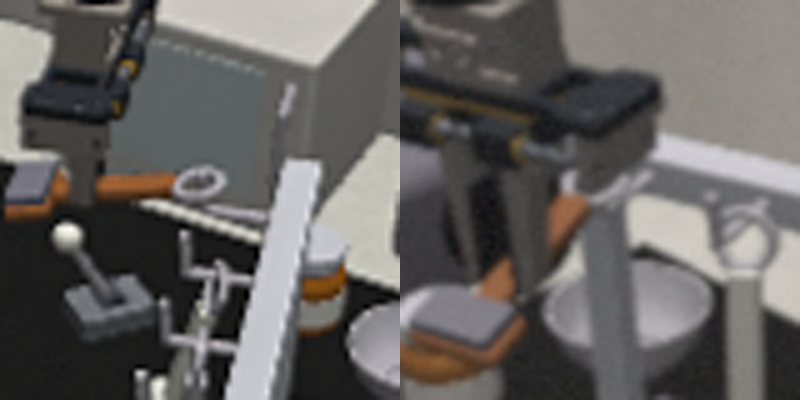

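```bash
python3 -m creep '0 0 0 3 1 -9 0; 0 0 0 1 0 -9 0; 0 0 0 0 0 -3 0; 0 0 0 0 0 0 0'; python3 - <<'E'
from look import *
vt=np.load("vt.npy");plan(vt,4,-48,241,-15,.28);look(4,"o3",vt)
E
```

```text
clock: 40.15
ee_pos: [501.9, 189.3, 219.4]
tool_rot: [-1.571, -0.003, 0.271]
wrist_force: [-0.7, 0.4, 2.0]
width: 0.21
eye now [584.3 212.6 242.2] target eye [585.1 212.4 242. ] TCP [511.2 190.8 198.1] | rotvec [  4.  -14.2   0.5] |14.8 shift [  9.3   1.4 -21.3]
[ 0.36  0.21  1.82 -0.    1.11 -1.48]
scene eye px [204. 208.] tip px [200. 175.] off [256  94]
side eye px [203. 207.] tip px [194. 167.] off [155  89]
```

View pics/o3.png

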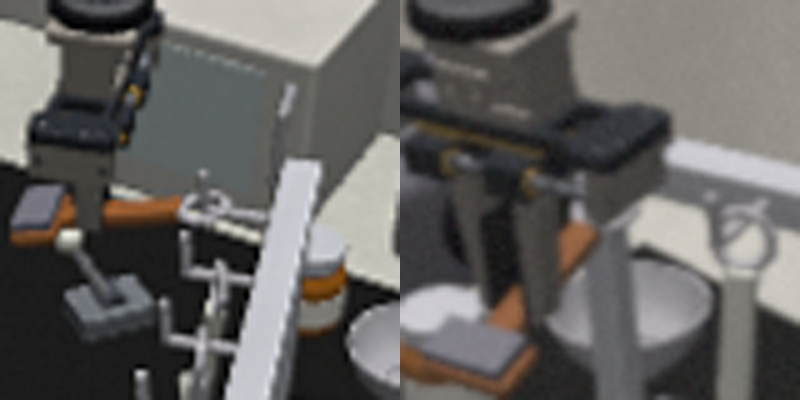

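```bash
python3 -m creep '1.3 -4.8 0.2 2 0 -4 0; 1.3 -4.8 0.2 3 1 -6 0; 1.3 -4.8 0.2 3 1 -6 0; 0 0 0 0 0 0 0'; python3 - <<'E'
from look import *
vt=np.load("vt.npy");plan(vt,4,-46,242,-30,.28);plan(vt,4,-31,239,-40,.28)
E
```

```text
clock: 40.65
ee_pos: [510.5, 191.5, 204.0]
tool_rot: [-1.574, -0.272, 0.282]
wrist_force: [-0.7, -0.4, -0.0]
width: 0.21
eye now [583.8 213.2 248.7] target eye [587. 213. 243.] TCP [526.6 195.2 180.7] | rotvec [  4.1 -13.8  -0. ] |14.4 shift [ 16.1   3.7 -23.3]
eye now [583.8 213.2 248.7] target eye [601.4 217.1 240. ] TCP [552.3 202.5 167.7] | rotvec [  6.9 -23.4  -0. ] |24.4 shift [ 41.8  11.1 -36.3]
```

```bash
python3 -m creep '1.4 -4.6 0 5 1 -8 0; 1.4 -4.6 0 5 1 -8 0; 1.3 -4.6 0 5 1 -7 0; 0 0 0 0 0 -2 0; 0 0 0 0 0 0 0'; python3 - <<'E'
from look import *
vt=np.load("vt.npy");plan(vt,4,-31,238,-40,.28);look(4,"o4",vt)
E
```

```text
clock: 41.15
ee_pos: [528.5, 195.1, 181.5]
tool_rot: [-1.572, -0.524, 0.28]
wrist_force: [0.2, 0.6, -1.2]
width: 0.212
eye now [588.8 213.  243.8] target eye [601.4 217.1 239. ] TCP [552.3 202.5 166.7] | rotvec [ 2.8 -9.6  0. ] |10.0 shift [ 23.9   7.4 -14.8]
[ 0.39  0.09  2.2  -0.16  0.34 -1.33]
scene eye px [210. 208.] tip px [200. 175.] off [256  94]
side eye px [209. 202.] tip px [194. 167.] off [155  89]
```

View pics/o4.png

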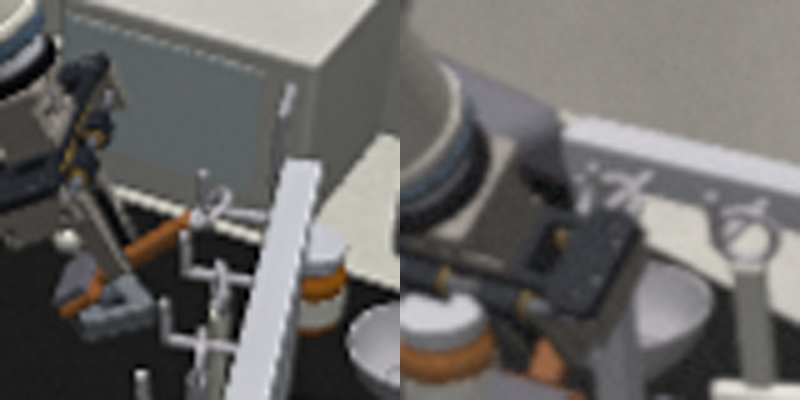

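```bash
python3 -m creep '0.5 -1 1 6 2 0 0; 1.2 -4 1 7 2 -6 0; 1.2 -4 1 7 2 -6 0; 0 -1 0 2 1 -2 0; 0 0 0 0 0 0 0'; python3 - <<'E'
from look import *
vt=np.load("vt.npy");plan(vt,4,-31,237,-42,.33);look(4,"o5",vt)
E
```

```text
clock: 41.75
ee_pos: [553.9, 197.8, 172.0]
tool_rot: [-1.589, -0.681, 0.331]
wrist_force: [-0.5, -0.3, -0.5]
width: 0.21
eye now [603.2 215.6 243.4] target eye [601.4 217.1 238. ] TCP [555.5 200.9 164. ] | rotvec [ 1.7 -2.6  0.6] |3.2 shift [ 1.7  3.1 -8.1]
[ 0.36  0.13  2.28 -0.62  0.07 -0.92]
scene eye px [229. 212.] tip px [200. 175.] off [256  94]
side eye px [225. 192.] tip px [194. 167.] off [155  89]
```

View pics/o5.png

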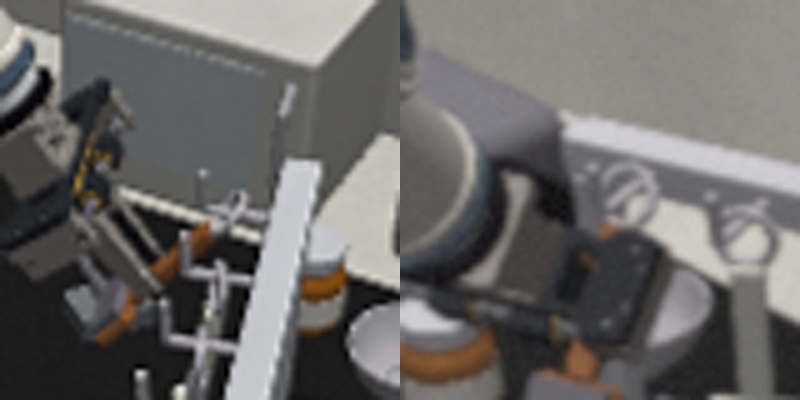

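```bash
python3 -m creep '0 0 0 0 1 -4 0; 0 0 0 0 0 -2 0; 0 0 0 0 0 0 26; 0 0 0 0 0 0 32; 0 0 0 0 0 0 40; 0 0 0 -12 -4 16 40; 0 0 0 -20 -6 28 40; 0 0 0 -25 -8 35 40; 0 0 0 -30 -10 20 40; 0 0 0 -30 -5 10 40; 0 0 0 0 0 0 40'; python3 - <<'E'
from look import *
vt=np.load("vt.npy");look(4,"o6",vt);print(observe()['ee_pos'])
E
```

```text
clock: 42.95
ee_pos: [444.3, 168.7, 275.8]
tool_rot: [-1.585, -0.686, 0.326]
wrist_force: [0.6, -0.2, 0.9]
width: 0.436
[ 0.41 -0.28  2.35 -0.17  0.4  -1.34]
scene eye px [85. 69.] tip px [200. 175.] off [256  94]
side eye px [ 82. 108.] tip px [194. 167.] off [155  89]
[446.6423942  169.34657136 275.4797864 ]
```

View pics/o6.png

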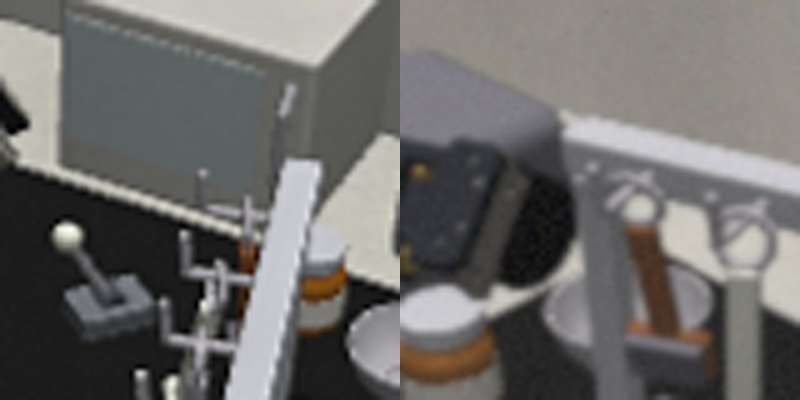

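```bash
python3 -c "
from go import *
go([425,303,200],0,-.68)"
```

```text
rotvec [  8.   40.2 -55. ] |68.6 shift [-21.6 133.7 -75.5] j [ 0.41 -0.28  2.35 -0.18  0.4  -1.34]
```

```bash
python3 -m creep '0 0 0 -20 0 0 40; 0.9 4.5 -6.1 0 12 0 40; 0.9 4.5 -6.1 0 12 0 40; 0.9 4.5 -6.1 0 12 0 40; 0.9 4.5 -6.1 0 12 0 40; 0.9 4.5 -6.1 0 12 0 40; 0.9 4.5 -6.1 0 12 0 40; 0.9 4.5 -6.1 0 12 0 40; 0.9 4.5 -6.1 0 12 0 40; 0.9 4.5 -6.1 0 12 0 40; 0 0 0 0 12 -10 40; 0 0 0 0 0 0 40; 0 0 0 0 0 0 40; 0 0 0 0 0 0 40; 0 0 0 0 0 0 40; 0 0 0 0 0 0 40; 0 0 0 0 0 0 40; 0 0 0 0 0 0 40'; python3 - <<'E'
from go import *
go([422,303,100],0,-.68)
for n in("scene","side"):
    c=cal(n);im,D=camera(n);x,y=proj(c,loc(2,-30,180,40)).astype(int);w,hh=(60,55) if n=="scene" else (80,60)
    cv2.imwrite(f"pics/{n}10.png",cv2.resize(im[y-hh:y+hh,x-w:x+w],None,fx=5,fy=5,interpolation=cv2.INTER_CUBIC))
    print(n,x-w,y-hh,[((proj(c,loc(p,-30,231))-(x-w,y-hh)+.5)*5).round().tolist() for p in(1,2,3,4)])
E
```

```text
clock: 44.85
ee_pos: [429.2, 299.5, 251.9]
tool_rot: [-1.582, 0.035, -0.686]
wrist_force: [0.5, -0.4, 0.6]
width: 0.432
rotvec [-0.8 -2.   0.3] |2.1 shift [  -7.2    3.5 -151.9] j [ 0.59  0.17  1.79  0.03  1.2  -0.31]
scene 235 113 [[277.0, 335.0], [298.0, 261.0], [317.0, 193.0], [335.0, 131.0]]
side 155 95 [[590.0, 277.0], [462.0, 243.0], [341.0, 212.0], [226.0, 182.0]]
```

View pics/scene10.png

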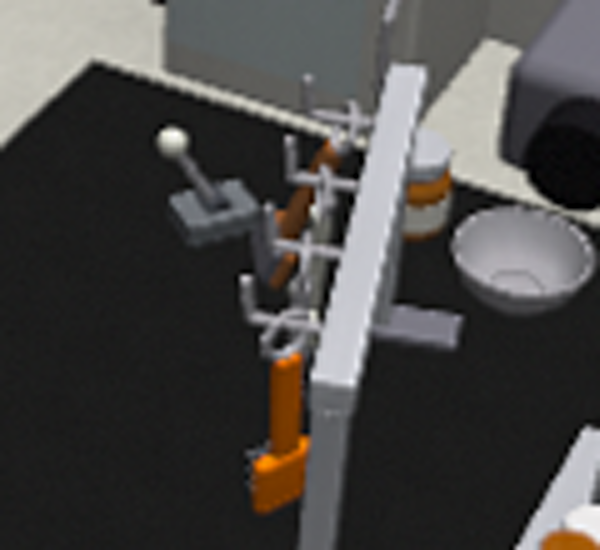

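View pics/side10.png

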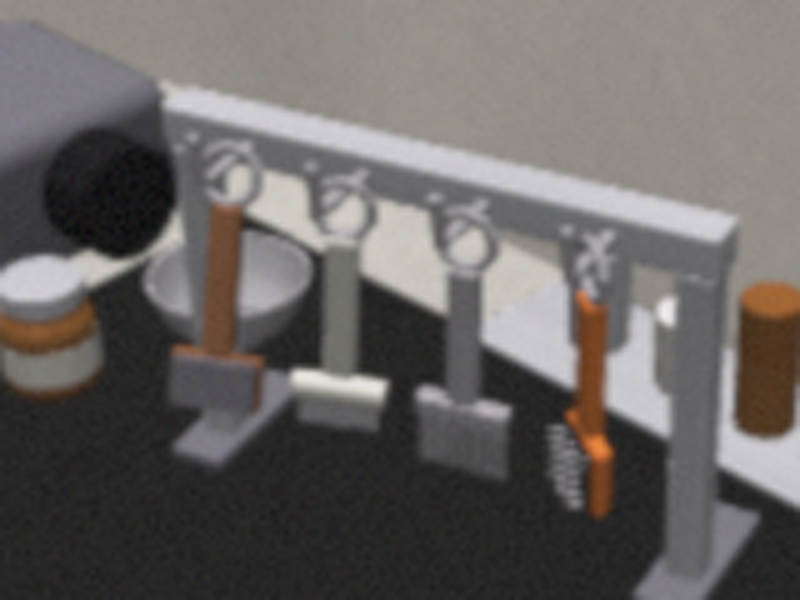

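```bash
python3 -m creep '-0.8 -2 0.3 -5 3 0 40; 0 0 0 0 0 0 40; 0 0 0 0 0 0 40; 0 0 0 0 0 0 40; 0 0 0 0 0 0 40; 0 0 0 0 0 0 40; 0 0 0 0 0 0 40; 0 0 0 0 0 0 40; 0 0 0 0 0 0 40; 0 0 0 0 0 0 40; 0 0 0 0 0 0 40; 0 0 0 0 0 0 40; 0 0 0 0 0 0 40; 0 0 0 0 0 0 40; 0 0 0 0 0 0 40; 0 0 0 0 0 0 40; 0 0 0 0 0 0 40; 0 0 0 0 0 0 40; 0 0 0 0 0 0 40; 0 0 0 0 0 0 40'; cat > v.py <<'E'
from go import *
def v(t):
    c=cal("scene");x,y=proj(c,loc(2,-30,180,40)).astype(int);Z=[]
    for i in range(2):
        im,D=camera("scene")
        Z.append(cv2.resize(im[y-50:y+50,x-35:x+30],None,fx=5,fy=5,interpolation=cv2.INTER_CUBIC))
    cv2.imwrite(f"pics/{t}.png",np.hstack(Z))
E
python3 -c "
from v import *
v('v1');go([422,303,100],0,-.68)"; python3 - <<'E'
from lev import *
c=cal("scene");print(lever(c,235+(172/5)-.4,113+142/5-.4), [proj(c,np.array([447,333,22])+90*np.array([-.63*np.sin(.5),-.777*np.sin(.5),np.cos(.5)]))])
E
```

```text
clock: 46.95
ee_pos: [425.5, 302.2, 252.1]
tool_rot: [-1.571, 0.001, -0.681]
wrist_force: [0.3, -0.1, -0.7]
width: 0.435
rotvec [-0.  -0.   0.1] |0.1 shift [  -3.5    0.9 -152.1] j [ 0.61  0.16  1.81  0.    1.18 -0.28]
(array([420.74867742, 300.59013135, 103.22174907]), np.float64(91.30445797181214), np.float64(0.025607661358996503)) [array([268.67189111, 141.49388344])]
```

View pics/v1.png

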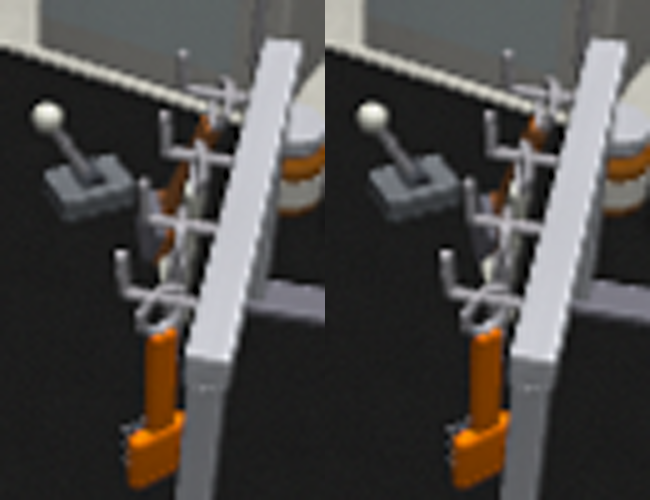

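```bash
for i in 1 2 3; do python3 -m creep '0 0 0 0 0 0 40; 0 0 0 0 0 0 40; 0 0 0 0 0 0 40; 0 0 0 0 0 0 40; 0 0 0 0 0 0 40; 0 0 0 0 0 0 40; 0 0 0 0 0 0 40; 0 0 0 0 0 0 40; 0 0 0 0 0 0 40; 0 0 0 0 0 0 40; 0 0 0 0 0 0 40; 0 0 0 0 0 0 40; 0 0 0 0 0 0 40; 0 0 0 0 0 0 40; 0 0 0 0 0 0 40; 0 0 0 0 0 0 40; 0 0 0 0 0 0 40; 0 0 0 0 0 0 40; 0 0 0 0 0 0 40; 0 0 0 0 0 0 40' | head -1; done;  python3 -c "
from v import *
v('v2')"
```

```text
clock: 49.05
clock: 51.05
clock: 53.05
```

View pics/v2.png

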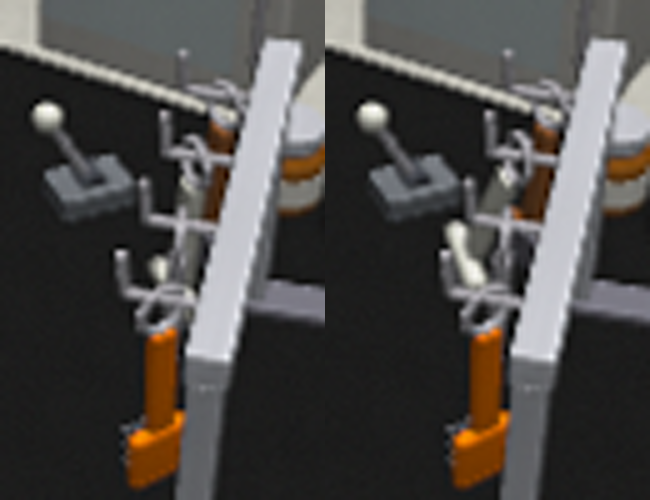

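```bash
python3 -m creep '0 0 0 0 0 0 40; 0 0 0 0 0 0 40; 0 0 0 0 0 0 40' |head -1; python3 -c "
from v import *
v('v3')"; for i in 1 2; do python3 -m creep '0 0 0 0 0 0 40; 0 0 0 0 0 0 40; 0 0 0 0 0 0 40; 0 0 0 0 0 0 40; 0 0 0 0 0 0 40; 0 0 0 0 0 0 40; 0 0 0 0 0 0 40; 0 0 0 0 0 0 40; 0 0 0 0 0 0 40; 0 0 0 0 0 0 40; 0 0 0 0 0 0 40; 0 0 0 0 0 0 40; 0 0 0 0 0 0 40; 0 0 0 0 0 0 40; 0 0 0 0 0 0 40; 0 0 0 0 0 0 40; 0 0 0 0 0 0 40; 0 0 0 0 0 0 40; 0 0 0 0 0 0 40; 0 0 0 0 0 0 40' | head -1; done;  python3 -c "
from v import *
v('v4')"
```

```text
clock: 53.45
clock: 55.55
clock: 57.55
```

View pics/v3.png

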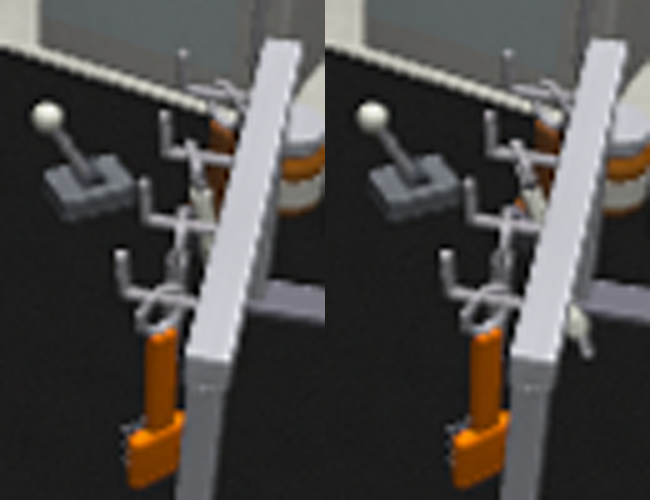

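View pics/v4.png

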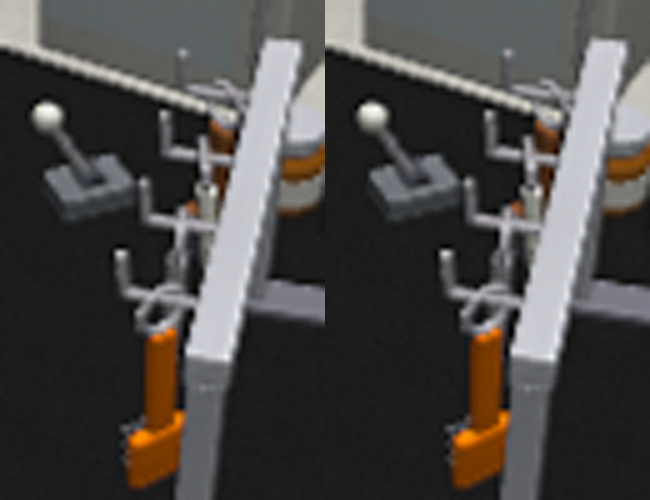

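```bash
cat > ck.py <<'E'
from go import *
def ck(t):
    for n in("scene","side"):
        c=cal(n);im,D=camera(n);x,y=proj(c,loc(2,-30,225,40)).astype(int);w,h=(30,45) if n=="scene" else (60,40);k=8 if n=="scene" else 6
        cv2.imwrite(f"pics/{t}_{n}.png",cv2.resize(im[y-h:y+h,x-w:x+w],None,fx=k,fy=k,interpolation=cv2.INTER_CUBIC))
        print(n,x-w,y-h,k,[((proj(c,loc(p,-30,231))-(x-w,y-h)+.5)*k).round().tolist() for p in(1,2,3,4)])
E
python3 -c "
from ck import *
ck('c1')"
```

```text
scene 265 114 8 [[203.0, 528.0], [237.0, 410.0], [268.0, 301.0], [297.0, 201.0]]
side 174 101 6 [[594.0, 296.0], [440.0, 256.0], [295.0, 218.0], [157.0, 182.0]]
```

View pics/c1_scene.png

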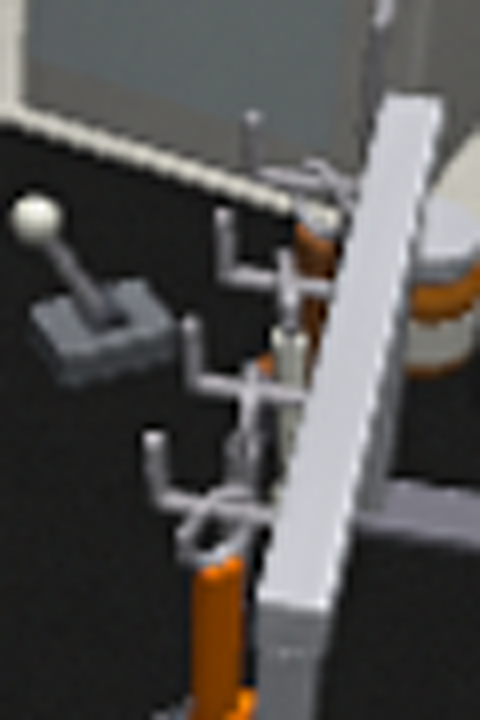

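View pics/c1_side.png

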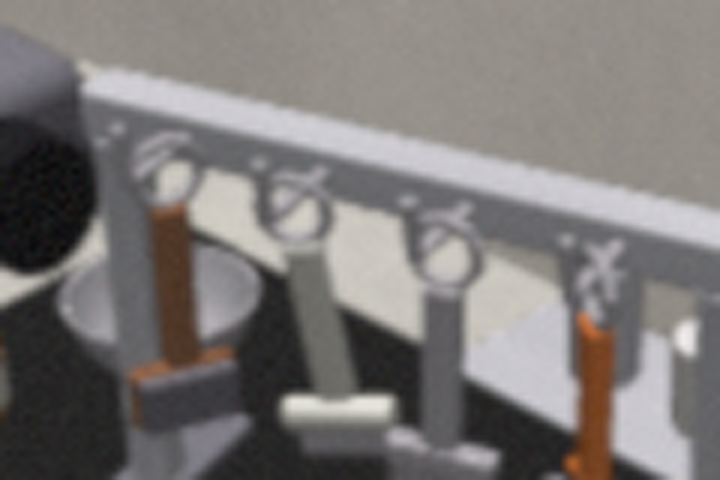

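```bash
python3 - <<'E'
from go import *
A=cal("scene");B=cal("side")
def tri(r1,r2):
    (o1,d1),(o2,d2)=r1,r2;s=np.linalg.lstsq(np.c_[d1,-d2],o2-o1,rcond=None)[0];p,q=o1+d1*s[0],o2+d2*s[1];return (p+q)/2,np.linalg.norm(p-q)
for k,a,b in ((4,(322,192),(170,177)),(3,(288,293),(295,212)),(2,(243,408),(443,250)),(1,(212,523),(602,285))):
    p,g=tri(ray(A,a[0]/8-.5+265,a[1]/8-.5+114),ray(B,b[0]/6-.5+174,b[1]/6-.5+101));q=loc(k,-30,240);print(k,p.round(1),"local",((p-loc(k,0,0))@ex).round(1),"dist",np.linalg.norm(p-q).round(1),"gap",round(g,1))
E
```

```text
4 [612.1 221.9 233.2] local -19.4 dist 13.3 gap 8.1
3 [630.1 148.1 231.7] local -22.3 dist 13.4 gap 3.6
2 [648.6  64.1 233.7] local -27.4 dist 7.8 gap 0.2
1 [672.  -14.3 236.7] local -26.3 dist 6.0 gap 0.9
```

```bash
python3 -m creep '0 0 0 -4 -2 -25 40; 0 0 0 0 0 -45 40; 0 0 0 0 0 -45 40; 0 0 0 0 0 -20 40; 0 0 0 0 0 -10 40; 0 0 0 0 0 0 40' | head -2; python3 -c "
from go import *
go([421,300,92],0,-.68)"
```

```text
clock: 58.35
ee_pos: [422.6, 301.0, 104.6]
rotvec [-0.2  0.3  0.1] |0.3 shift [ -1.6  -1.  -12.6] j [ 0.62  0.33  1.96  0.    0.85 -0.27]
```

```bash
python3 -m creep '0 0 0 0 0 -9 40; 0 0 0 0 0 -3 40; 0 0 0 9 11 0 40; 0 0 0 12 15 0 40; 0 0 0 12 15 0 40; 0 0 0 12 15 -2 40; 0 0 0 9 11 0 40; 0 0 0 5 6 0 40; 0 0 0 0 0 0 40'; python3 - <<'E'
from lev import *
c=cal("scene");im,D=camera("scene");x,y=proj(c,[445,333,70]).astype(int);z=im[y-45:y+45,x-60:x+60];cv2.imwrite("pics/lv1.png",cv2.resize(z,None,fx=5,fy=5,interpolation=cv2.INTER_CUBIC));print(x,y)
E
```

```text
clock: 59.25
ee_pos: [481.4, 373.3, 94.7]
tool_rot: [-1.582, -0.001, -0.68]
wrist_force: [0.2, -0.1, -0.2]
width: 0.442
277 145
```

View pics/lv1.png

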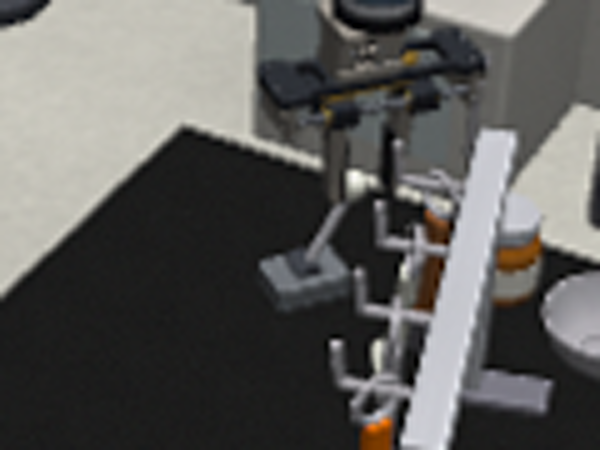

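```bash
python3 -m creep '0 0 0 4 5 0 40; 0 0 0 3 3 0 40; 0 0 0 0 0 0 40; 0 0 0 -4 -5 0 40; 0 0 0 0 0 30 40; 0 0 0 0 0 45 40; 0 0 0 0 0 45 40; 0 0 0 0 0 45 40; 0 0 0 -45 0 10 40; 0 0 0 -45 0 0 40; 0 0 0 -45 0 0 40; 0 0 0 0 0 0 40'; python3 - <<'E'
from lev import *
from ck import ck
c=cal("scene");im,D=camera("scene");x,y=proj(c,[445,333,70]).astype(int);z=im[y-45:y+45,x-60:x+60];cv2.imwrite("pics/lv2.png",cv2.resize(z,None,fx=5,fy=5,interpolation=cv2.INTER_CUBIC))
ck("c2")
for n in("scene","side"): cv2.imwrite(f"pics/{n}f.png",camera(n)[0])
E
```

```text
clock: 60.5
ee_pos: [343.6, 373.7, 282.8]
tool_rot: [-1.587, -0.0, -0.681]
wrist_force: [0.4, -0.3, -0.0]
width: 0.434
scene 265 114 8 [[203.0, 528.0], [237.0, 410.0], [268.0, 301.0], [297.0, 201.0]]
side 174 101 6 [[594.0, 296.0], [440.0, 256.0], [295.0, 218.0], [157.0, 182.0]]
```

View pics/lv2.png

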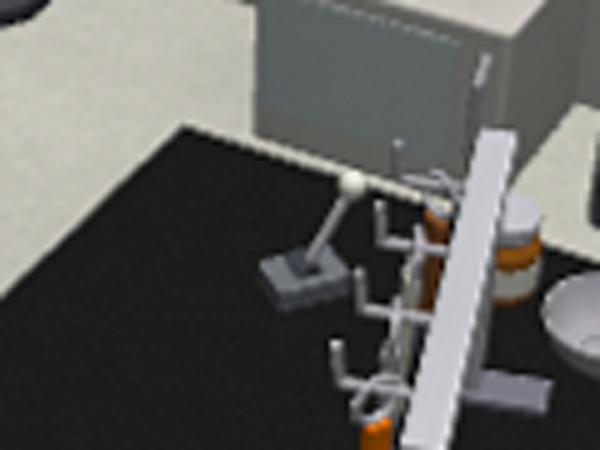

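View pics/sidef.png

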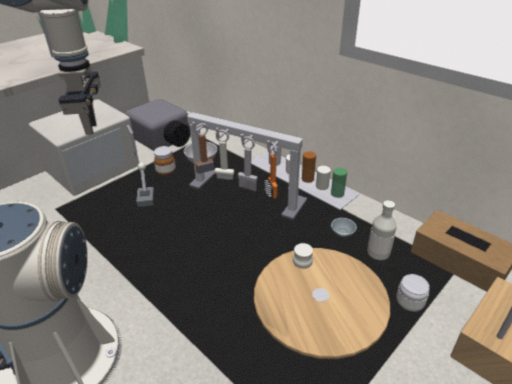

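View pics/scenef.png

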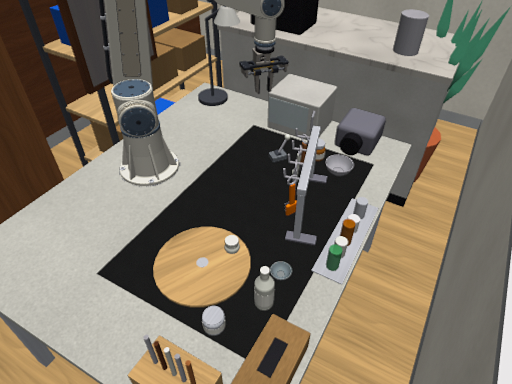

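```bash
for i in 1 2 3 4; do python3 -m creep '0 0 0 0 0 0 40; 0 0 0 0 0 0 40; 0 0 0 0 0 0 40; 0 0 0 0 0 0 40; 0 0 0 0 0 0 40; 0 0 0 0 0 0 40; 0 0 0 0 0 0 40; 0 0 0 0 0 0 40; 0 0 0 0 0 0 40; 0 0 0 0 0 0 40; 0 0 0 0 0 0 40; 0 0 0 0 0 0 40; 0 0 0 0 0 0 40; 0 0 0 0 0 0 40; 0 0 0 0 0 0 40; 0 0 0 0 0 0 40; 0 0 0 0 0 0 40; 0 0 0 0 0 0 40; 0 0 0 0 0 0 40; 0 0 0 0 0 0 40' | head -1; done; python3 - <<'E'
from lev import *
from v import v
from ck import ck
v("v9");ck("c3")
c=cal("scene");print(lever(c,217+352/5-.5,100+184/5-.5))
E
```

```text
clock: 62.75
clock: 64.75
clock: 66.75
clock: 68.75
scene 265 114 8 [[203.0, 528.0], [237.0, 410.0], [268.0, 301.0], [297.0, 201.0]]
side 174 101 6 [[594.0, 296.0], [440.0, 256.0], [295.0, 218.0], [157.0, 182.0]]
(array([473.57241456, 365.80628865, 107.05108264]), np.float64(94.95279063227954), np.float64(0.9607491246029016))
```

View pics/v9.png

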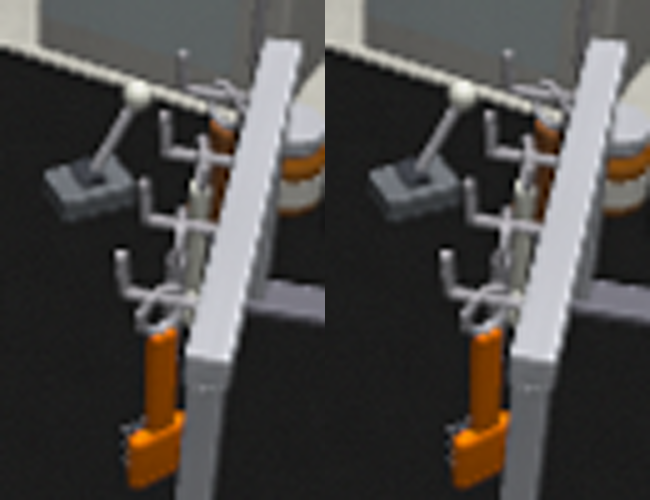

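View pics/c3_side.png

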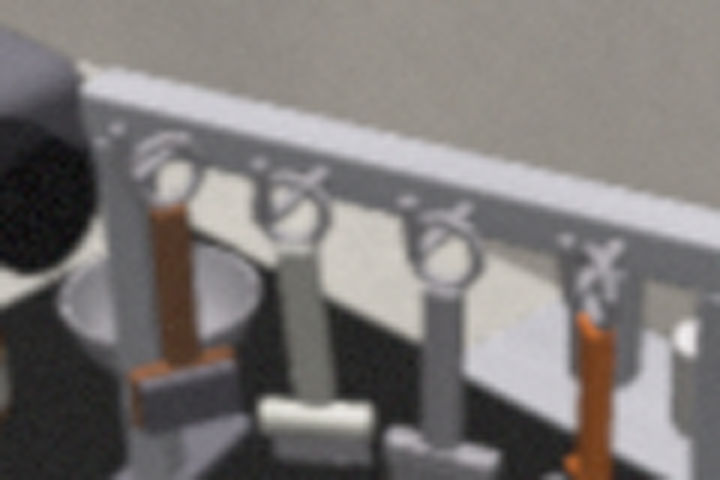

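```bash
for i in 1 2 3 4 5; do python3 -m creep '0 0 0 0 0 0 40; 0 0 0 0 0 0 40; 0 0 0 0 0 0 40; 0 0 0 0 0 0 40; 0 0 0 0 0 0 40; 0 0 0 0 0 0 40; 0 0 0 0 0 0 40; 0 0 0 0 0 0 40; 0 0 0 0 0 0 40; 0 0 0 0 0 0 40; 0 0 0 0 0 0 40; 0 0 0 0 0 0 40; 0 0 0 0 0 0 40; 0 0 0 0 0 0 40; 0 0 0 0 0 0 40; 0 0 0 0 0 0 40; 0 0 0 0 0 0 40; 0 0 0 0 0 0 40; 0 0 0 0 0 0 40; 0 0 0 0 0 0 40' | head -1; done; python3 - <<'E'
from go import *
c=cal("side");Z=[];x,y=proj(c,loc(2,-30,180,40)).astype(int)
for i in range(4):
    im,D=camera("side");Z.append(cv2.resize(im[y-35:y+45,x-60:x+60],None,fx=3.2,fy=3.2))
cv2.imwrite("pics/z.png",np.vstack([np.hstack(Z[:2]),np.hstack(Z[2:])]))
E
```

```text
clock: 70.95
clock: 72.95
clock: 74.95
clock: 76.95
clock: 78.95
```

View pics/z.png

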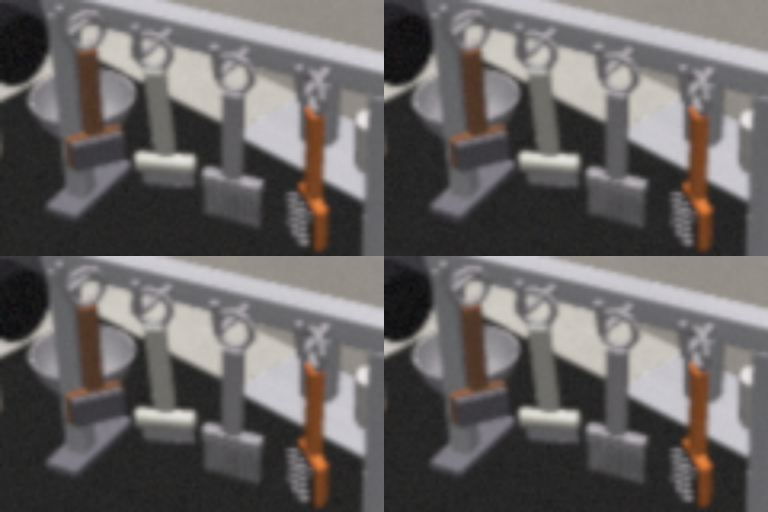

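All four tools hang still over four consecutive frames, and the gripper is clear of everything, so I am handing in.

```bash
python3 -c "
from rig import *
print(close_job())"
```

```text
the job is handed in; nothing more can be done
None
```

All four tools were there. Each one now hangs by its loop on its own peg, and the rack is switched back on; I handed the job in at about 79 s.

**What I did:** I switched the lever off first. Then I hung the pin brush on peg 1, the comb on peg 2, the rake on peg 3 and the slicker on peg 4. Once all of them hung free with the lever off, I pushed the lever fully back over.

**Last checks:**
- **Lever:** it read about 0.03 to 0.04 rad while off. After the final push it read about 0.96 rad, against 0.995 measured at the start.
- **Loops:** two-camera measurements, taken just before switching on, put the hole centres 6 to 13 mm from the peg points. The slicker's figure is the weakest, because its two sight lines missed each other by 8 mm. I did not repeat this measurement after switching on.
- **Tools at rest:** in the last four frames the tools hung close to straight down with no visible movement.
- **Containers:** by eye, they stand where they were.
- **Robot:** the arm was clear of everything.

**Disturbances:** the rake was knocked while it hung on its peg, at about 53 s, but it stayed on and settled by itself. The pin brush hangs turned somewhat about its own axis, but upright.

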